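Put carrier boards and sealed housings away in the roll-top dry store with fresh desiccant

ROBOT

A 6-joint arm with a two-finger parallel gripper is mounted at the origin on a cart in front of the work surface, level with it; the furniture and walls round the work are solid. World frame = base frame: x ahead of the robot, y to its left, z up, the work surface at z = 0. Lengths are in m, angles in rad, forces in N, time in s.
With the tool pointing down it reaches from about 0.3 to 0.875 m from the base axis. Payload 6.4 kg.
Tool frame: the origin (TCP) lies midway between the tips of the shut fingers; the grasp point (between the pads) lies 19 mm behind it (grasp_offset is the distance from the TCP to the grasp point, in m); z points along the fingers, y is the line along which they close (so a half turn about z gives the same grasp; the last joint's range is limited). The gripper opens to 85 mm and grips with 20 to 120 N. Pads are 22 mm wide; open, the fingers measure 114 mm over their backs; the gripper's body (76 mm by 85 mm) begins 54 mm behind the grasp point. The pads swing forward as they close: fully open they stand 13 mm farther back than shut.
Start: joints at [-1.445, 0.181, 1.607, -0, 1.354, -0.206], TCP at [0.187, -0.544, 0.231] pointing down, gripper open.
Joint ranges: [-2.99, 2.99], [-0.89, 2.07], [0.3, 2.58], [-1.14, 4.28], [0, 2.63], [-3.12, 3.12]. Speed limits (rad/s): [2.57, 2.57, 3.01, 3.14, 3.14, 3.14].

INTERFACE

Orientations are given as a unit quaternion [w, x, y, z].
In Python, from bench import * gives the robot as it stands. The module is installed in compiled form; this text tells all that it offers.
- The arm moves only by the tool servo_tool, never from a script. Its argument "commands" is text: rows parted by semicolons, each of 7 numbers parted by spaces: the turn, a rotation vector about the tool's x, y, z in rad, then the shift along the tool's x, y, z in mm, then the opening, from 0 (shut) to 1 (fully open). In form: wx wy wz dx dy dz claw; .... A call has 1 to 5 rows; each row shifts and turns the commanded pose from where the row before left it, along the tool's axes as they then stand; what a row does not reach is not made up. A row lasts 1/8 s, in which the tool goes at most 62.5 mm and 10.7 degrees, less where a joint would pass 70% of its speed; a pose out of reach is approached as far as the arm can. A call with a gripper value outside its range is refused whole. The fingers move at their own pace and stop on an object; the grip force is fixed at half the most. Time passes only in rows, so rows that do not move let the fingers close. It gives the time, the measured TCP pose, the force, the opening and the grip force at its end, in the units of the state.
- get_obs(): the state, without advancing time (a new reading comes with each control period).
- camera(name): name is "scene" or "side" or "wrist"; returns the picture (420x560x3 uint8, blue, green, red); there is no depth.
- calibration(name): a dict with "fx", "fy", "cx", "cy" (pixels), "k1" (the pictures are not rectified: a ray, as slopes to the right and down, at radius r is drawn at 1 + k1 r^2 times it, then the intrinsics apply), "R" (3x3) and "t" (3): a world point X has camera coordinates R X + t. Camera axes: x right, y down, z forward; pixel columns grow to the right and rows downward; lengths in m; the calibration is good to about 2 mm. A picture is of the moment at which its call begins: read the wrist's pose just before it. calibration takes no time and is no camera call; for the wrist camera it gives the pose at the moment of the call.
- hand_in(): hands the job in; it is judged then, once.
The state is a dict: "time_s": time; "q": joint angles; "dq": joint speeds; "joint_efforts": joint torques, N m; "eef_pos": TCP position; "eef_rot": TCP orientation; "wrist_force": force on the tool from outside, world axes, zero at the start; "torque": the same for the moment, N m; "opening": opening from 0.0 (shut) to 1.0 (fully open); "grasp_force": force on a finger pad.
Only numpy, scipy, OpenCV 4.12 (cv2) and the standard library are available. Lean on these libraries where they do the work, as an engineer would, in place of code of your own. Each camera call takes 0.05 s, during which the arm holds its last target. There are 200 camera calls.

TASK

Put the parts away in the roll-top dry store on the bench: roll its tambour door fully open, lift the spent desiccant canister (pink window) out of the round nest and stand it on the floor of the plain steel pan, and stand the fresh canister (blue window) from that pan in the round nest in its place. Lay every grey carrier board and every sealed metal housing that lies on the bench flat in a nest of its own shape, right way up, either way round, then roll the door fully shut. Leave the red-brown board where it lies.

Things in the scene. Friction and masses are not known exactly. Their poses are not given: they have to be found in the camera images.
- dry_store: roll-top dry store fixed to the bench, 262 mm deep (x), 506 wide (y), 261 high: white base, fascia and rear hood, clear arched end cheeks 10 mm thick, grey slatted tambour door. Origin at the centre of its underside; x points from its front (robot side) to its back, z up. The front fascia stands 130 mm before the origin, 157 mm high; five blue nest inserts lie side by side on a deck 80 mm up.
- tambour_axis (a point): centre of the arc of the door's track, 130 mm above the store's origin; the arc's axis runs along the store's y (axes as dry_store). The slats' outer face lies 120 mm from it. With the door open, the space above the nests is clear from the fascia to 55 mm behind this axis; the cheeks rise to 261 mm at y = -243 and +243 mm.
- tambour (a joint): travel of the tambour door along its arc, rad: 0 fully shut (leading slat down at the fascia), 1.85 fully open (slats coiled inside the back); it grows as the pull bar goes up and to the back. It starts shut or up to 0.25 rad ajar and stays where it is left; moving it takes about 3 N at the bar.
- tambour_bar (a point): centre of the door's steel pull bar: round, 12 mm thick, 130 mm long along the store's y, on two 10 mm stand-offs 55 mm either side. It stands 46 mm (centre to slat face) off the door, 166 mm from the arc's axis: at travel q it is 166*cos(0.349+q) mm before and 166*sin(0.349+q) mm above the axis. It can be pinched from above, a finger before and one behind it, all the way.
- pan_floor (a point): point on the flat floor of the plain stainless sheet pan fixed on the bench left of the store: pan 335 mm along x, 210 along y, rim 26 mm high, floor 2 mm above the bench; the point lies on the pan's long centre line, 80 mm nearer the robot than its centre (x away from the robot, y left). The spent canister must stand on the floor with its centre -50 to 210 mm in x and within 70 mm in y of it.
- fresh_canister: fresh desiccant canister: white round drum 60 mm in diameter, 34 mm high, grey bands, BLUE indicator window on top; it starts standing in the steel pan; about 90 g; origin at the centre of its underside, z up.
- spent_canister: spent desiccant canister: the same drum (60 mm diameter, 34 mm high, about 110 g) with a PINK window; it starts in the round nest in the store; origin at the centre of its underside, z up.
- board_a: grey carrier board 92 mm (its x) by 49 mm (its y): a rigid plate 5 mm thick, with two delicate hybrid modules on top up to 12 mm high (hold it by the long edges only); about 60 g; origin at the centre of its underside, z up. None if absent from this run.
- board_b: grey carrier board 92 mm (its x) by 49 mm (its y): a rigid plate 5 mm thick, with two delicate hybrid modules on top up to 12 mm high (hold it by the long edges only); about 60 g; origin at the centre of its underside, z up. None if absent from this run.
- housing_a: sealed metal housing: block 104 mm (its x) by 36 mm (its y) by 21 mm high with a screwed lid and a brass connector 7 mm long on each end (118 mm overall); about 120 g; origin at the centre of its underside, z up. None if absent from this run.
- housing_b: sealed metal housing: block 104 mm (its x) by 36 mm (its y) by 21 mm high with a screwed lid and a brass connector 7 mm long on each end (118 mm overall); about 120 g; origin at the centre of its underside, z up. None if absent from this run.
- nest_board_1_floor (a point): centre of the pocket floor of a BOARD nest: blue insert 136 mm (x, front to back) by 73 mm with a grey-floored pocket 100 mm (x) by 56 mm (y), 5 mm deep, open to both sides half-way along its long sides by notches 36 mm wide down to the pocket floor, for the fingers; floor 85 mm above the bench. Which insert stands at which of the five places, 74 mm apart, varies.
- nest_housing_1_floor (a point): centre of the pocket floor of a HOUSING nest: like the board nest, with a pocket 126 mm along x by 43 mm along y, 5 mm deep, with the same finger notches.
- nest_round_floor (a point): centre of the pocket floor of the ROUND nest for the desiccant canister: blue insert 136 x 73 mm with a round pocket 66 mm in diameter, 5 mm deep, floor 85 mm above the bench.
- nest_housing_2_floor (a point): centre of the pocket floor of a HOUSING nest: like the board nest, with a pocket 126 mm along x by 43 mm along y, 5 mm deep, with the same finger notches.
- nest_board_2_floor (a point): centre of the pocket floor of a BOARD nest: blue insert 136 mm (x, front to back) by 73 mm with a grey-floored pocket 100 mm (x) by 56 mm (y), 5 mm deep, open to both sides half-way along its long sides by notches 36 mm wide down to the pocket floor, for the fingers; floor 85 mm above the bench. Which insert stands at which of the five places, 74 mm apart, varies.
- brown_board: red-brown board still under inspection, 92 x 49 x 12 mm, lying on the bench in front of the store; leave it where it is; origin at the centre of its underside, x along its length.

How it is judged:
By the outcome, as a careful person would: the job done as asked, in the order asked, and still so for the second after the job is handed in, with the robot touching nothing.
Of board_a, board_b, housing_a, housing_b only 2 to 4 are there at a start; the rules pass over those that are not, and their reading is None.
At some moment in a run one of board_a, board_b, housing_a, housing_b, fresh_canister may be knocked a few centimetres aside while the robot is not near it.
It also fails if it takes over 210 s, if anything falls off the work surface, if the arm or the gripper's body presses on something with over 40 N, if the wrist force passes 120 N, or if a joint passes its speed limit or range.

## Working session

There is one attempt and no reset: what is moved stays moved. The work goes in short steps, Python scripts to look and compute and a tool call to move; the robot and the scene stay as the last step left them, time stands still between calls to the robot, and variables do not carry over. Pictures are saved under pics/ and viewed, at most 14 in all, crops included, and the job is handed in when it is done.

Besides the shell and the picture viewer there is one more tool, called after "Request:" as name(argument=value, ...) on one line, values as JSON. servo_tool: Moves the arm, as the interface text tells. Its arguments: {"type":"object","properties":{"commands":{"type":"string"}},"required":["commands"]}

```bash
mkdir -p pics
cat > h.py <<'E'
from bench import *
import numpy as np, cv2
from scipy.spatial.transform import Rotation as Rn
def ray(c,u,v):
    x=(u-c['cx'])/c['fx']; y=(v-c['cy'])/c['fy']
    a,b=x,y
    for _ in range(20):
        k=1+c['k1']*(a*a+b*b); a,b=x/k,y/k
    R=np.array(c['R']);t=np.array(c['t'])
    return -R.T@t, R.T@np.array([a,b,1.])
def at(c,u,v,z):
    o,d=ray(c,u,v); return o+d*(z-o[2])/d[2]
def px(c,X):
    p=np.array(c['R'])@np.array(X)+np.array(c['t']); a,b=p[:2]/p[2]; k=1+c['k1']*(a*a+b*b)
    return np.array([c['cx']+c['fx']*a*k, c['cy']+c['fy']*b*k])
def snap(n,f,crop=None,s=1):
    c=calibration(n); im=camera(n)
    if crop: x0,y0,x1,y1=crop; im=im[y0:y1,x0:x1]
    if s!=1: im=cv2.resize(im,None,fx=s,fy=s,interpolation=cv2.INTER_CUBIC)
    cv2.imwrite('pics/'+f,im); return c
E
python3 - <<'E'
from h import *
np.set_printoptions(precision=4,suppress=True)
for n in ('scene','side','wrist'):
    c=snap(n,n+'0.png',s=1.4); R=np.array(c['R']); print(n,c['fx'],c['k1'],-R.T@c['t'],R[2])
o=get_obs(); print(o)
E
```

```text
scene 542.1031949551185 -0.023061067659192722 [0.0918 0.9242 1.3763] [ 0.2414 -0.5374 -0.8081]
side 382.0959703844916 0.013337799571597817 [-0.3111 -0.4265  0.6277] [ 0.7543  0.4884 -0.4388]
wrist 336.41778015206984 -0.05020665343030581 [ 0.2628 -0.5159  0.3731] [-0.2962 -0.1002 -0.9499]
{'time_s': 0.15, 'q': array([-1.4453,  0.1814,  1.6078, -0.    ,  1.3538, -0.2063]), 'dq': array([-0.001 , -0.0013, -0.0046,  0.0002, -0.0009,  0.0007]), 'joint_efforts': array([  0.0018, -44.5261, -35.169 ,  -0.0002,   0.0058,  -0.    ]), 'eef_pos': array([ 0.1873, -0.5432,  0.2306]), 'eef_rot': array([-0.0007,  0.9863,  0.1651,  0.    ]), 'wrist_force': array([-0.2273, -0.2711,  0.2728]), 'torque': array([-0.0671, -0.0196, -0.0272]), 'grasp_force': 0.0, 'opening': 1.0033014808605294}
```

View pics/scene0.png

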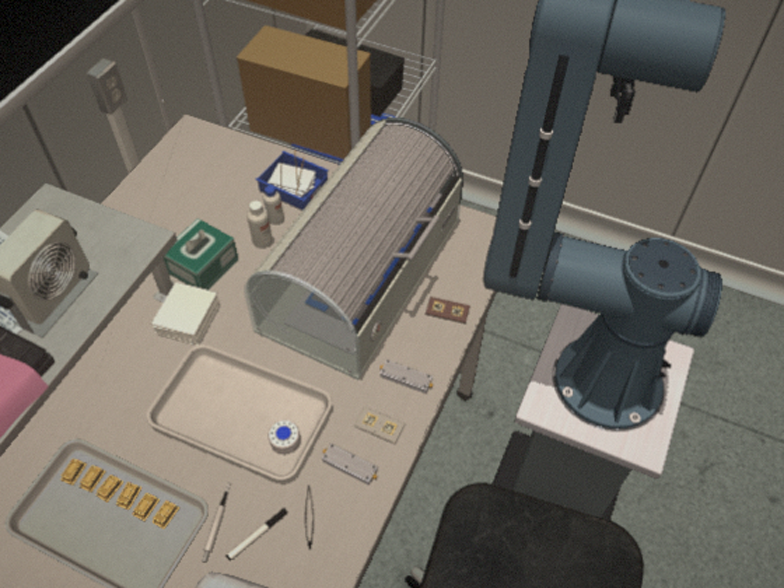

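View pics/side0.png

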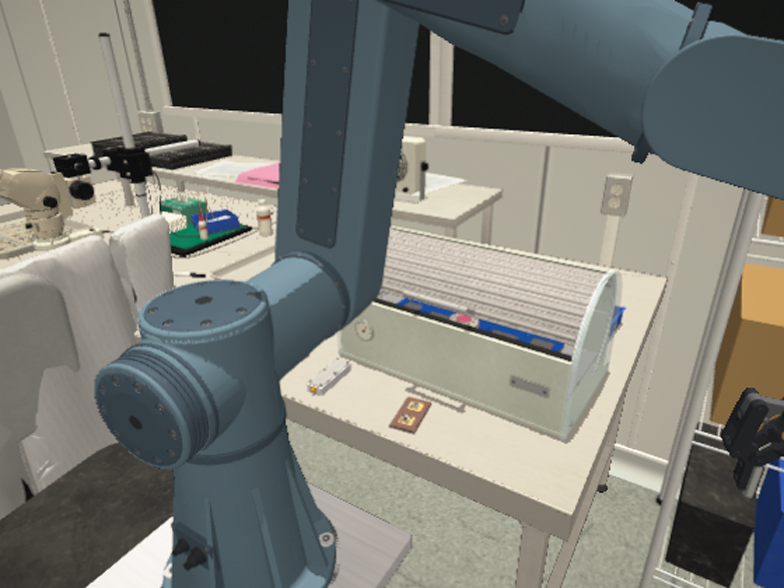

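Both views: the door is slightly ajar. There are two housings near scene (406,375) and (350,462), one grey board at (380,423), the brown board at (447,308), and the fresh canister at (284,434) in the pan.

Run:
```python
from h import *
im=cv2.imread('pics/scene0.png')
c=camera('scene')
cv2.imwrite('pics/s_a.png',cv2.resize(c[190:350,170:350],None,fx=3.7,fy=3.7,interpolation=cv2.INTER_CUBIC))
cv2.imwrite('pics/s_b.png',cv2.resize(c[80:275,170:350],None,fx=3,fy=3,interpolation=cv2.INTER_CUBIC))
```

```text
(no output)
```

View pics/s_a.png

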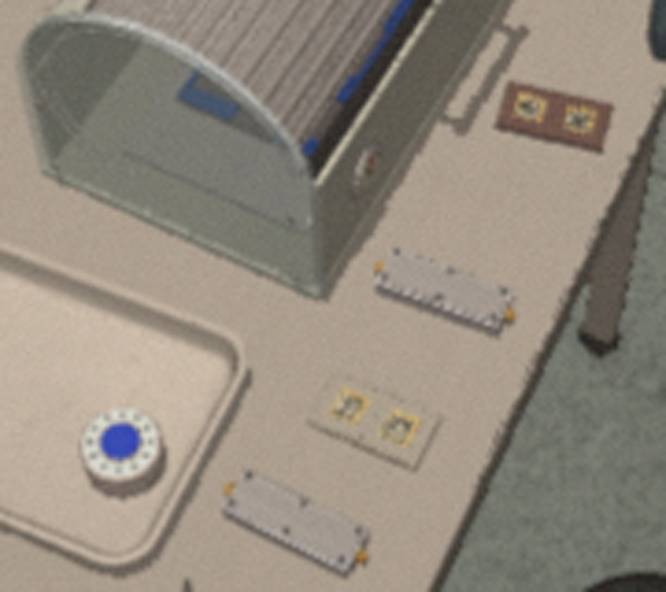

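View pics/s_b.png

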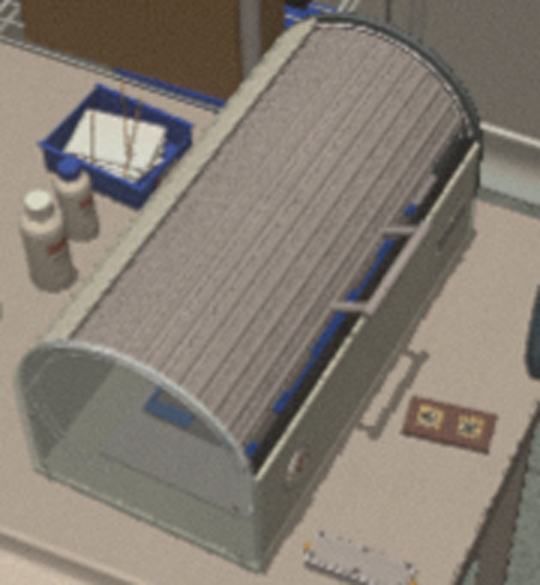

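Run:
```python
from h import *
np.set_printoptions(precision=3,suppress=True)
c=calibration('scene')
B=lambda u,v,z:at(c,170+u/3,80+v/3,z)
A=lambda u,v,z:at(c,170+u/3.7,190+v/3.7,z)
for n,p in dict(ftl=(255,472,.157),fbl=(262,570,0),ftr=(478,143,.157),fbr=(473,240,0),backbl=(38,470,0)).items(): print(n,B(*p))
print('fbl a',A(322,297,0),'backbl',A(45,172,0))
print('housing1 conn',A(380,267,.011),A(511,315,.011))
print('housing2 conn',A(230,489,.011),A(363,558,.011))
print('board corners',[A(*p,.005)[:2] for p in ((308,422),(416,468),(440,413),(334,373))])
print('brown',[A(*p,.01)[:2] for p in ((497,125),(604,150),(612,97),(512,82))])
print('fresh',A(121,441,.034), 'pan nearcorner',A(245,370,.026))
# store yaw
l=B(255,472,.157); r=B(478,143,.157); d=l-r; print(np.linalg.norm(d),np.degrees(np.arctan2(-d[0],d[1])))
for z in (.3,.28,.26,.24):print('bar',z,B(370,308,z),B(417,230,z))
```

```text
ftl [0.476 0.204 0.157]
fbl [0.469 0.212 0.   ]
ftr [ 0.445 -0.269  0.157]
fbr [ 0.44  -0.276  0.   ]
backbl [0.727 0.202 0.   ]
fbl a [0.47  0.213 0.   ] backbl [0.729 0.202 0.   ]
housing1 conn [0.437 0.175 0.011] [0.326 0.172 0.011]
housing2 conn [0.457 0.394 0.011] [0.345 0.402 0.011]
board corners [array([0.43 , 0.318]), array([0.341, 0.319]), array([0.343, 0.27 ]), array([0.431, 0.273])]
brown [array([0.406, 0.008]), array([ 0.316, -0.006]), array([ 0.33 , -0.059]), array([ 0.412, -0.038])]
fresh [0.541 0.403 0.034] pan nearcorner [0.488 0.309 0.026]
0.47430486947065953 -3.714468045158603
bar 0.3 [0.416 0.095 0.3  ] [ 0.414 -0.005  0.3  ]
bar 0.28 [0.422 0.08  0.28 ] [ 0.42  -0.022  0.28 ]
bar 0.26 [0.428 0.065 0.26 ] [ 0.426 -0.039  0.26 ]
bar 0.24 [0.434 0.049 0.24 ] [ 0.432 -0.056  0.24 ]
```

Request:
servo_tool(commands="0 0 -0.168 0 0 -20 1; 0 0 -0.168 0 0 -20 1; 0 0 -0.168 0 0 -20 1; 0 0 -0.168 0 0 -20 1; 0 0 -0.168 0 0 -20 1")

```text
time_s: 0.82
eef_pos: [0.1873, -0.5435, 0.3317]
eef_rot: [-0.0, 0.832, 0.555, 0.0]
wrist_force: [0.1, -0.3, 0.6]
opening: 1.001
grasp_force: 0.0
```

Request:
servo_tool(commands="0 0 -0.168 0 0 -15 1; 0 0 -0.168 0 0 -15 1; 0 0 0 52 18 0 1; 0 0 0 52 18 0 1; 0 0 0 52 18 0 1")

```text
time_s: 1.45
eef_pos: [0.2514, -0.3898, 0.361]
eef_rot: [-0.0, 0.729, 0.684, 0.0]
wrist_force: [0.7, -0.2, 0.4]
opening: 0.998
grasp_force: 0.0
```

Request:
servo_tool(commands="0 0 0 52 18 0 1; 0 0 0 52 18 0 1; 0 0 0 52 18 0 1; 0 0 0 52 18 0 1; 0 0 0 52 18 0 1")

```text
time_s: 2.08
eef_pos: [0.3575, -0.1358, 0.3614]
eef_rot: [0.0, 0.729, 0.684, 0.0]
wrist_force: [-0.0, -0.3, -0.5]
opening: 1.002
grasp_force: 0.0
```

Request:
servo_tool(commands="0 0 0 52 18 0 1; 0 0 0 52 18 0 1; 0 0 0 0 0 0 1")

```text
time_s: 2.45
eef_pos: [0.4002, -0.0324, 0.3612]
eef_rot: [-0.0, 0.726, 0.687, 0.0]
wrist_force: [-0.7, 0.3, -0.3]
opening: 1.0
grasp_force: 0.0
```

```bash
cat >> h.py <<'E'
def st():
    o=get_obs(); r=o['eef_rot']; R=Rn.from_quat([r[1],r[2],r[3],r[0]]).as_matrix()
    return o,np.array(o['eef_pos']),R
def go(x,y,z,psi):
    """remaining: turn wz (rad) then tool-frame shift mm, both before- and after-turn axes"""
    o,p,R=st(); ps=np.arctan2(R[1,0],R[0,0]); a=np.radians(psi)
    w=-((a-ps+np.pi)%(2*np.pi)-np.pi)
    d=np.array([x,y,z])-p
    T=np.array([[np.cos(a),np.sin(a),0],[np.sin(a),-np.cos(a),0],[0,0,-1]]) # rows tool axes
    tilt=np.degrees(np.arccos(-R[2,2]))
    print('t %.1f pos %s psi %.1f tilt %.2f | wz %.3f | after-turn shift mm %s | before %s'%(o['time_s'],np.round(p,4),np.degrees(ps),tilt,w,np.round(T@d*1000,1),np.round(R.T@d*1000,1)))
E
python3 - <<'E'
from h import *
go(.40,-.035,.36,86.5); print(get_obs()['q'].round(2))
snap('wrist','w1.png',s=1.4)
E
```

```text
t 2.5 pos [ 0.4002 -0.0324  0.3612] psi 86.8 tilt 0.05 | wz 0.005 | after-turn shift mm [-2.6 -0.   1.2] | before [-2.6 -0.   1.2]
[-0.38 -0.31  1.82  0.    1.64 -0.32]
```

View pics/w1.png

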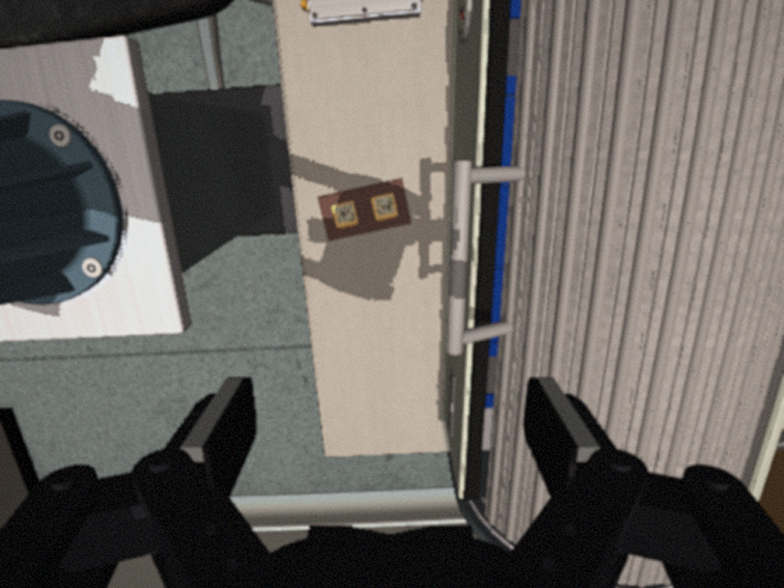

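Wrist view: the bar runs from (462,162) to (456,354), with stand-off joints near (462,175) and (457,336).

```bash
cat >> h.py <<'E'
def tri(r):
    A=np.zeros((3,3));b=np.zeros(3)
    for o,d in r:
        d=d/np.linalg.norm(d);P=np.eye(3)-np.outer(d,d);A+=P;b+=P@o
    X=np.linalg.solve(A,b); return X,[np.linalg.norm(np.cross(X-o,d/np.linalg.norm(d)))*1000 for o,d in r]
E
python3 - <<'E'
from h import *
np.set_printoptions(precision=4,suppress=True)
s=calibration('scene'); w=calibration('wrist')
for (a,b) in (((370,308),(462,175)),((417,230),(457,336))):
    print(tri([ray(s,170+a[0]/3,80+a[1]/3),ray(w,b[0]/1.4,b[1]/1.4)]))
for z in (.20,.21,.22,.23): print(z,at(w,462/1.4,175/1.4,z),at(w,457/1.4,336/1.4,z))
# fascia top edge inner in wrist
print('fascia top',at(w,484/1.4,60/1.4,.157),at(w,462/1.4,495/1.4,.157))
E
```

```text
(array([0.4466, 0.02  , 0.2017]), [np.float64(1.366748486504967), np.float64(1.3667484865051485)])
(array([ 0.4433, -0.0901,  0.2008]), [np.float64(0.050360999979387686), np.float64(0.05036099997933343)])
0.2 [0.4482 0.0201 0.2   ] [ 0.4435 -0.0905  0.2   ]
0.21 [0.4467 0.021  0.21  ] [ 0.4422 -0.0859  0.21  ]
0.22 [0.4453 0.0219 0.22  ] [ 0.4409 -0.0814  0.22  ]
0.23 [0.4438 0.0228 0.23  ] [ 0.4396 -0.0768  0.23  ]
fascia top [0.4705 0.0921 0.157 ] [ 0.4522 -0.2698  0.157 ]
```

Request:
servo_tool(commands="0 0 0 0 22.5 10 0.45; 0 0 0 0 22.5 20 0.45; 0 0 0 0 0 40 0.45; 0 0 0 0 0 40 0.45; 0 0 0 0 0 34 0.45")

```text
time_s: 3.12
eef_pos: [0.4438, -0.0404, 0.2156]
eef_rot: [-0.0, 0.73, 0.684, -0.0]
wrist_force: [-0.1, 0.1, 0.1]
opening: 0.45
grasp_force: 0.0
```

Request:
servo_tool(commands="0 0 0 0 0 34 0.45; 0 0 0 0 0 0 0; 0 0 0 0 0 0 0; 0 0 0 0 0 0 0; 0 0 0 0 0 0 0")

```text
time_s: 3.75
eef_pos: [0.4452, -0.0399, 0.1844]
eef_rot: [0.001, 0.729, 0.684, -0.0]
wrist_force: [-0.3, -5.1, -0.4]
opening: 0.112
grasp_force: 58.5
```

Run:
```python
import numpy as np
a=np.linspace(.455,2.205,16)
y=-np.diff(166*np.cos(a)); z=-np.diff(166*np.sin(a))
for i in range(15): print('0 0 0 0 %.1f %.1f 0'%(y[i],z[i]))
```

```text
0 0 0 0 9.5 -16.9 0
0 0 0 0 11.4 -15.6 0
0 0 0 0 13.1 -14.2 0
0 0 0 0 14.7 -12.6 0
0 0 0 0 16.1 -10.8 0
0 0 0 0 17.2 -8.8 0
0 0 0 0 18.1 -6.8 0
0 0 0 0 18.8 -4.6 0
0 0 0 0 19.2 -2.4 0
0 0 0 0 19.4 -0.1 0
0 0 0 0 19.2 2.1 0
0 0 0 0 18.9 4.3 0
0 0 0 0 18.2 6.5 0
0 0 0 0 17.4 8.6 0
0 0 0 0 16.2 10.5 0
```

Request:
servo_tool(commands="0 0 0 0 9.5 -17 0; 0 0 0 0 11.5 -15.5 0; 0 0 0 0 13 -14 0; 0 0 0 0 14.5 -12.5 0; 0 0 0 0 16 -11 0")

```text
time_s: 4.38
eef_pos: [0.5082, -0.0431, 0.254]
eef_rot: [-0.001, 0.729, 0.685, -0.001]
wrist_force: [-2.1, -3.2, -6.9]
opening: 0.119
grasp_force: 58.2
```

Small forces; continue.

Request:
servo_tool(commands="0 0 0 0 17 -9 0; 0 0 0 0 18 -7 0; 0 0 0 0 19 -4.5 0; 0 0 0 0 19 -2.5 0; 0 0 0 0 19.5 0 0")

```text
time_s: 5.0
eef_pos: [0.6019, -0.048, 0.2785]
eef_rot: [0.0, 0.729, 0.685, 0.001]
wrist_force: [-4.6, 1.3, 2.7]
opening: 0.122
grasp_force: 61.0
```

Request:
servo_tool(commands="0 0 0 0 19 2 0; 0 0 0 0 19 4.5 0; 0 0 0 0 18 6.5 0; 0 0 0 0 17.5 8.5 0; 0 0 0 0 16 10.5 0")

```text
time_s: 5.62
eef_pos: [0.6909, -0.0527, 0.2468]
eef_rot: [-0.001, 0.729, 0.685, 0.001]
wrist_force: [-54.1, 8.9, 80.5]
opening: 0.116
grasp_force: 70.4
```

Request:
servo_tool(commands="0 0 0 0 6 4 0; 0 0 0 0 0 0 0; 0 0 0 0 0 0 0")

```text
time_s: 6.0
eef_pos: [0.6903, -0.0526, 0.2473]
eef_rot: [-0.005, 0.728, 0.685, -0.004]
wrist_force: [-43.6, 6.7, 37.0]
opening: 0.113
grasp_force: 64.3
```

Request:
servo_tool(commands="0 0 0 0 -3 -2 0.45; 0 0 0 0 0 0 0.45; 0 0 0 0 0 0 0.45; 0 0 0 0 0 -45 0.45; 0 0 0 0 0 -55 0.45")

```text
time_s: 6.62
eef_pos: [0.6931, -0.0544, 0.3408]
eef_rot: [-0.002, 0.729, 0.684, -0.001]
wrist_force: [1.1, -0.6, 0.5]
opening: 0.449
grasp_force: 0.0
```

Request:
servo_tool(commands="0 0 0 0 -45 -5 0.45; 0 0 0 0 -48 0 0.45; 0 0 0 0 -45 0 0.45; 0 0 -0.18 0 0 0 0.8; 0 0 -0.18 0 0 0 0.8")

```text
time_s: 7.25
eef_pos: [0.5557, -0.0458, 0.3473]
eef_rot: [0.0, 0.592, 0.806, 0.0]
wrist_force: [-0.2, -0.1, -1.4]
opening: 0.795
grasp_force: 0.0
```

Request:
servo_tool(commands="0 0 -0.18 0 0 0 0.8; 0 0 -0.18 0 0 0 0.8; 0 0 -0.18 0 0 0 0.8; 0 0 -0.18 0 0 0 0.8; 0 0 -0.18 0 0 0 0.8")

```text
time_s: 7.88
eef_pos: [0.5562, -0.0459, 0.3468]
eef_rot: [-0.0, 0.183, 0.983, 0.0]
wrist_force: [0.6, -0.3, -0.6]
opening: 0.8
grasp_force: 0.0
```

Request:
servo_tool(commands="0 0 -0.18 0 0 0 0.8; 0 0 -0.15 0 0 0 0.8; 0 0 0 0 0 0 1; 0 0 0 0 0 0 1")

```text
time_s: 8.38
eef_pos: [0.556, -0.0459, 0.347]
eef_rot: [-0.0, 0.023, 1.0, 0.0]
wrist_force: [-0.2, -0.1, 0.8]
opening: 0.999
grasp_force: 0.0
```

Run:
```python
from h import *
go(.55,-.04,.36,177); print(get_obs()['q'].round(2), get_obs()['wrist_force'])
snap('wrist','w2.png',s=1.4)
snap('scene','s2.png',(170,80,360,330),2.3)
np.save('w2.npy',calibration('wrist'),allow_pickle=True)
```

```text
t 8.4 pos [ 0.556  -0.0459  0.347 ] psi 177.3 tilt 0.02 | wz 0.006 | after-turn shift mm [  6.3   5.6 -13. ] | before [  6.3   5.6 -12.9]
[-0.3   0.07  1.5   0.    1.57 -1.82] [-0.1944877  -0.09410473  0.75781691]
```

View pics/w2.png

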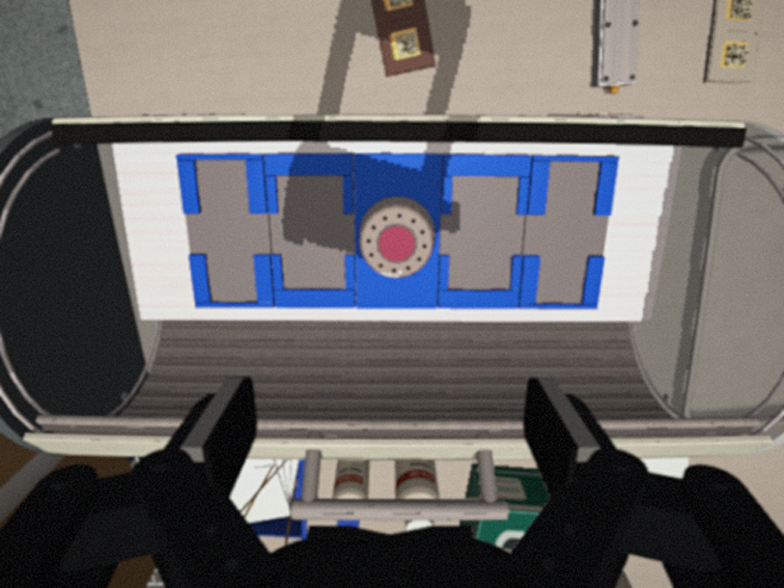

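Open: nests left to right (from −y) are housing, board, round with the spent canister, board, housing. The inserts' outer corners are at (178,154), (618,155), (601,307), (196,306).

Run:
```python
from h import *
np.set_printoptions(precision=4,suppress=True)
w=np.load('w2.npy',allow_pickle=True).item()
C=[at(w,u/1.4,v/1.4,.090) for u,v in ((178,154),(618,155),(601,307),(196,306))]
for c in C: print(c)
C=np.array(C); print('centre',C.mean(0), 'w',np.linalg.norm(C[1]-C[0]),np.linalg.norm(C[2]-C[3]),'d',np.linalg.norm(C[3]-C[0]),np.linalg.norm(C[2]-C[1]))
for a,b in ((0,1),(3,2)): d=C[b]-C[a]; print('yaw',np.degrees(np.arctan2(-d[0],d[1])))
print('spent',at(w,397/1.4,243/1.4,.119), 'bar',at(w,400/1.4,509/1.4,.266))
print('fascia',at(w,53/1.4,122/1.4,.157),at(w,745/1.4,125/1.4,.157))
```

```text
[ 0.4817 -0.2163  0.09  ]
[0.4989 0.1479 0.09  ]
[0.6334 0.1458 0.09  ]
[ 0.6155 -0.224   0.09  ]
centre [ 0.5574 -0.0367  0.09  ] w 0.3646886051924178 0.3701877674989359 d 0.13404571768904947 0.13455490894540187
yaw -2.6990131158617845
yaw -2.768779590136693
spent [ 0.559  -0.0386  0.119 ] bar [ 0.6881 -0.0443  0.266 ]
fascia [ 0.4538 -0.2713  0.157 ] [0.477  0.2049 0.157 ]
```

View pics/s2.png

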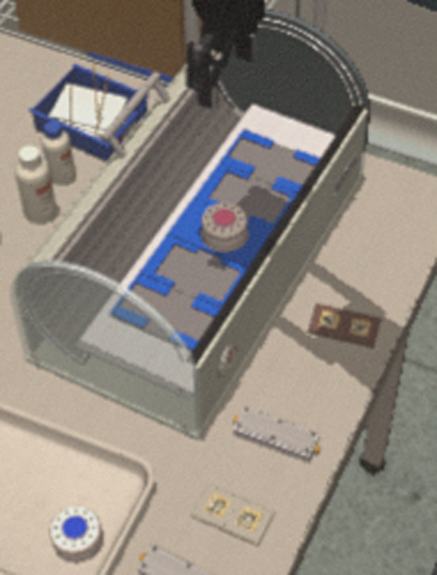

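Request:
servo_tool(commands="0 0 0 -2.5 7.5 55 1; 0 0 0 0 0 60 1; 0 0 0 0 0 60 1; 0 0 0 0 0 50 1; 0 0 0 0 0 24 1")

```text
time_s: 9.1
eef_pos: [0.5567, -0.0379, 0.0949]
eef_rot: [-0.002, 0.023, 1.0, 0.001]
wrist_force: [0.2, -0.3, -0.1]
opening: 1.004
grasp_force: 0.0
```

Request:
servo_tool(commands="0 0 0 0 0 10 1; 0 0 0 0 0 0 0.5; 0 0 0 0 0 0 0.5; 0 0 0 0 0 0 0.5; 0 0 0 0 0 0 0.5")

```text
time_s: 9.72
eef_pos: [0.5601, -0.0388, 0.0901]
eef_rot: [0.002, 0.022, 1.0, -0.0]
wrist_force: [-0.3, 0.1, 5.3]
opening: 0.676
grasp_force: 65.3
```

Request:
servo_tool(commands="0 0 0 0 0 -15 0.5; 0 0 0 0 0 -45 0.5; 0 0 0 0 0 -60 0.5; 0 0 0 0 0 -60 0.5; 0 0 0 0 0 -50 0.5")

```text
time_s: 10.35
eef_pos: [0.5586, -0.0384, 0.3219]
eef_rot: [0.001, 0.022, 1.0, -0.0]
wrist_force: [1.5, -0.4, -1.4]
opening: 0.678
grasp_force: 64.6
```

Run:
```python
from h import *
np.set_printoptions(precision=4,suppress=True)
c=calibration('scene')
for n,p in dict(near1=(331,412),near2=(300,470),far1=(153,402),far2=(192,355),right1=(215,350),right2=(315,395),left1=(165,430),left2=(270,475)).items(): print(n,at(c,p[0]/1.4,p[1]/1.4,.026))
print(at(c,284/1.4,433/1.4,.036))
```

```text
near1 [0.4809 0.3203 0.026 ]
near2 [0.4781 0.4548 0.026 ]
far1 [0.8154 0.4509 0.026 ]
far2 [0.8057 0.3239 0.026 ]
right1 [0.7686 0.293  0.026 ]
right2 [0.5277 0.2997 0.026 ]
left1 [0.7581 0.4927 0.026 ]
left2 [0.5247 0.4875 0.026 ]
[0.54   0.4038 0.036 ]
```

Request:
servo_tool(commands="0 0 0 -11.5 54 0 0.5; 0 0 0 -11.5 54 0 0.5; 0 0 0 -11.5 54 0 0.5; 0 0 0 -11.5 54 0 0.5; 0 0 0 -11.5 54 0 0.5")

```text
time_s: 10.98
eef_pos: [0.6279, 0.2305, 0.3191]
eef_rot: [0.0, 0.022, 1.0, -0.0]
wrist_force: [0.9, -0.1, -2.1]
opening: 0.677
grasp_force: 64.6
```

Request:
servo_tool(commands="0 0 0 -11.5 54 0 0.5; 0 0 0 -11.5 54 0 0.5; 0 0 0 -11.5 54 50 0.5; 0 0 0 0 0 60 0.5; 0 0 0 0 0 60 0.5")

```text
time_s: 11.6
eef_pos: [0.6668, 0.3815, 0.1551]
eef_rot: [0.0, 0.021, 1.0, 0.0]
wrist_force: [0.3, 1.2, -1.9]
opening: 0.683
grasp_force: 64.7
```

Request:
servo_tool(commands="0 0 0 0 0 60 0.5; 0 0 0 0 0 40 0.5; 0 0 0 0 0 20 0.5; 0 0 0 0 0 0 0.5")

```text
time_s: 12.1
eef_pos: [0.6665, 0.3802, 0.0353]
eef_rot: [-0.001, 0.022, 1.0, -0.0]
wrist_force: [0.4, 0.3, -1.5]
opening: 0.68
grasp_force: 64.7
```

Run:
```python
from h import *
np.set_printoptions(precision=4,suppress=True)
go(.67,.39,.008,177.5); print(get_obs()['q'].round(2), get_obs()['wrist_force'])
snap('wrist','w3.png',s=1.4)
```

```text
t 12.1 pos [0.6665 0.3802 0.0353] psi 177.5 tilt 0.14 | wz -0.000 | after-turn shift mm [-3.  10.  27.3] | before [-3.1 10.  27.3]
[ 0.36  0.79  1.15  0.    1.2  -1.16] [ 0.3888  0.2977 -1.4561]
```

View pics/w3.png

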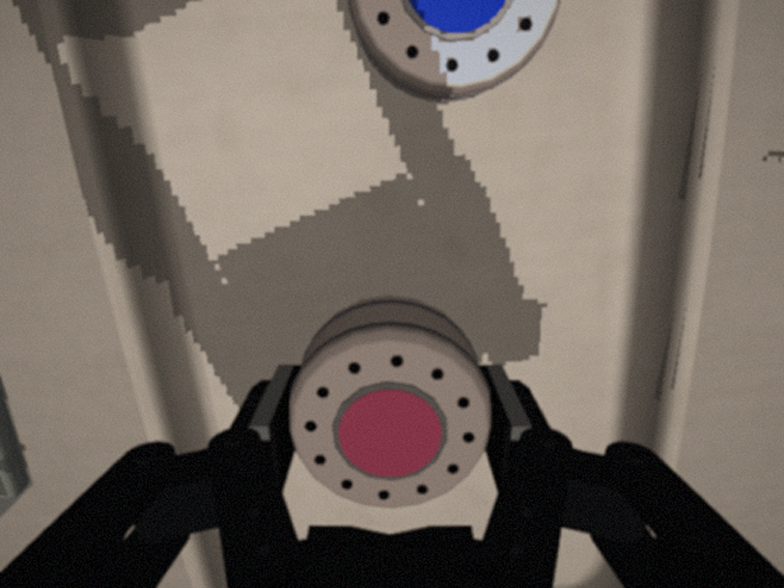

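The spent canister is held level and clear of the fresh one (top of the picture). Lowering it now.

Request:
servo_tool(commands="0 0 0 0 5 14 0.5; 0 0 0 0 0 10 0.5; 0 0 0 0 0 3 0.5; 0 0 0 0 0 0 0.5")

```text
time_s: 12.65
eef_pos: [0.6673, 0.3853, 0.0089]
eef_rot: [-0.0, 0.022, 1.0, -0.0]
wrist_force: [0.3, -0.3, -1.1]
opening: 0.676
grasp_force: 64.7
```

Request:
servo_tool(commands="0 0 0 0 0 2 0.5; 0 0 0 0 0 0 0.5")

```text
time_s: 12.9
eef_pos: [0.6677, 0.3854, 0.0075]
eef_rot: [0.0, 0.022, 1.0, 0.0]
wrist_force: [1.0, 0.2, -1.3]
opening: 0.672
grasp_force: 64.7
```

Request:
servo_tool(commands="0 0 0 0 0 1.5 0.5; 0 0 0 0 0 0 0.5; 0 0 0 0 0 0 1; 0 0 0 0 0 0 1; 0 0 0 0 0 -15 1")

```text
time_s: 13.52
eef_pos: [0.6662, 0.3849, 0.0193]
eef_rot: [-0.002, 0.022, 1.0, -0.001]
wrist_force: [-0.5, -0.3, -0.5]
opening: 0.996
grasp_force: 0.0
```

Request:
servo_tool(commands="0 0 0 0 0 -40 1; 0 0 0 0 0 -50 1; 0 0 0 45 5 -50 1; 0 0 0 45 5 -40 1; 0 0 0 0 0 0 1")

```text
time_s: 14.15
eef_pos: [0.581, 0.4014, 0.2042]
eef_rot: [0.004, 0.02, 1.0, 0.002]
wrist_force: [1.8, -0.0, -0.1]
opening: 1.001
grasp_force: 0.0
```

Run:
```python
from h import *
go(.54,.404,.007,177.3)
snap('wrist','w4.png',s=1.4)
np.save('w4.npy',calibration('wrist'),allow_pickle=True)
```

```text
t 14.2 pos [0.581  0.4014 0.2042] psi 177.7 tilt 0.52 | wz 0.006 | after-turn shift mm [ 41.1   0.7 197.2] | before [ 42.7   0.  196.8]
```

View pics/w4.png

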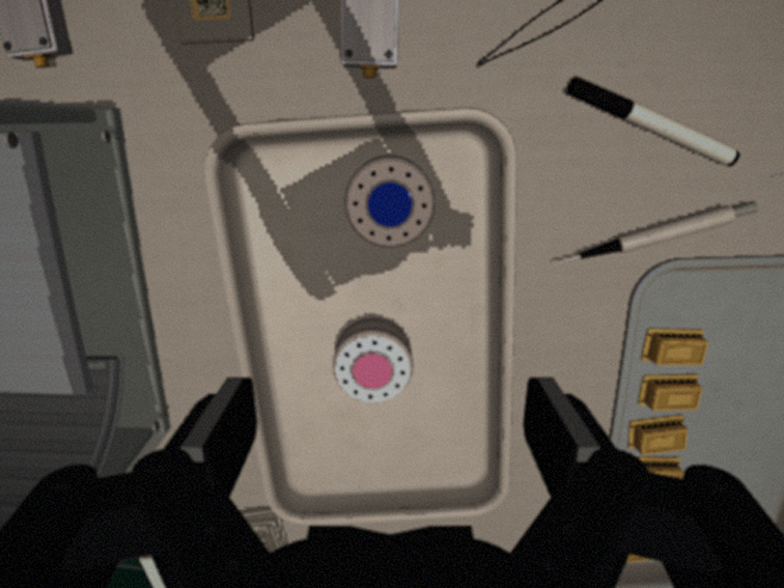

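The spent canister (373,369) stands in the pan. The fresh one is at (390,204).

Run:
```python
from h import *
w=np.load('w4.npy',allow_pickle=True).item()
f=at(w,390/1.4,204/1.4,.036); print(f, at(w,373/1.4,369/1.4,.036))
go(f[0],f[1],.007,177.3)
```

```text
[0.54514937 0.40377119 0.036     ] [0.66459312 0.38636812 0.036     ]
t 14.2 pos [0.5816 0.4002 0.2012] psi 177.6 tilt 0.34 | wz 0.005 | after-turn shift mm [ 36.6   1.9 194.2] | before [ 37.6   1.6 194. ]
```

Request:
servo_tool(commands="0 0 0 35.5 2 30 1; 0 0 0 0 0 60 1; 0 0 0 0 0 55 1; 0 0 0 0 0 35 1; 0 0 0 0 0 12 1")

```text
time_s: 14.82
eef_pos: [0.5441, 0.4005, 0.0006]
eef_rot: [-0.003, 0.022, 1.0, -0.002]
wrist_force: [0.2, -0.7, 0.3]
opening: 1.0
grasp_force: 0.0
```

Request:
servo_tool(commands="0 0 0 0 0 2 1; 0 0 0 0 0 0 0.5; 0 0 0 0 0 0 0.5; 0 0 0 0 0 0 0.5; 0 0 0 0 0 0 0.5")

```text
time_s: 15.45
eef_pos: [0.5477, 0.4033, 0.0057]
eef_rot: [0.002, 0.022, 1.0, 0.001]
wrist_force: [-0.7, 1.0, 6.4]
opening: 0.683
grasp_force: 65.2
```

Request:
servo_tool(commands="0 0 0 0 0 -20 0.5; 0 0 0 0 0 -60 0.5; 0 0 0 0 0 -60 0.5; 0 0 0 0 0 -60 0.5; 0 0 0 0 0 -60 0.5")

```text
time_s: 16.08
eef_pos: [0.5454, 0.4023, 0.2667]
eef_rot: [0.0, 0.022, 1.0, 0.0]
wrist_force: [1.3, 0.7, -1.4]
opening: 0.682
grasp_force: 64.6
```

Request:
servo_tool(commands="0 0 0 0 0 -60 0.5; 0 0 0 0 -55 0 0.5; 0 0 0 0 -55 0 0.5; 0 0 0 0 -55 0 0.5; 0 0 0 0 -55 0 0.5")

```text
time_s: 16.7
eef_pos: [0.5356, 0.181, 0.3245]
eef_rot: [0.001, 0.022, 1.0, 0.0]
wrist_force: [0.6, 0.1, -1.1]
opening: 0.679
grasp_force: 64.6
```

Request:
servo_tool(commands="0 0 0 0 -55 0 0.5; 0 0 0 0 -55 0 0.5; 0 0 0 0 -55 0 0.5; 0 0 0 0 -50 0 0.5; 0 0 0 0 0 0 0.5")

```text
time_s: 17.32
eef_pos: [0.5263, -0.0352, 0.3242]
eef_rot: [0.0, 0.024, 1.0, -0.0]
wrist_force: [0.0, 0.1, -0.3]
opening: 0.681
grasp_force: 64.7
```

Run:
```python
from h import *
go(.5585,-.0385,.096,177.3)
```

```text
t 17.3 pos [ 0.5263 -0.0352  0.3242] psi 177.2 tilt 0.07 | wz -0.002 | after-turn shift mm [-32.3  -1.8 228.2] | before [-32.1  -1.5 228.2]
```

Request:
servo_tool(commands="0 0 0 -32 -2 40 0.5; 0 0 0 0 0 60 0.5; 0 0 0 0 0 60 0.5; 0 0 0 0 0 35 0.5; 0 0 0 0 0 0 0.5")

```text
time_s: 17.95
eef_pos: [0.5564, -0.0338, 0.1258]
eef_rot: [-0.003, 0.021, 1.0, 0.001]
wrist_force: [0.3, -0.2, -0.3]
opening: 0.679
grasp_force: 64.6
```

Run:
```python
from h import *
go(.5585,-.0385,.096,177.3)
p=get_obs()['eef_pos'];w=calibration('wrist');im=camera('wrist').astype(int)
b,g,r=im[...,0],im[...,1],im[...,2]
m=((b-r>50)&(b-g>40)).astype(np.uint8)
n,l,s,c=cv2.connectedComponentsWithStats(m)
for i in range(1,n):
    if s[i,4]>300: print(s[i],c[i],at(w,*c[i],p[2]-.004+.034)-p)
cv2.imwrite('pics/w5.png',cv2.resize(im.astype(np.uint8),None,fx=1.4,fy=1.4))
w3=cv2.imread('pics/w3.png').astype(int); m=((w3[...,2]-w3[...,1]>50)&(np.arange(588)[:,None]>300)).astype(np.uint8)
n,l,s,c=cv2.connectedComponentsWithStats(m)
print([(s[i],c[i]/1.4) for i in range(1,n) if s[i,4]>300])
```

```text
t 17.9 pos [ 0.5564 -0.0338  0.1258] psi 177.5 tilt 0.37 | wz 0.004 | after-turn shift mm [-2.3 -4.6 29.8] | before [-2.5 -4.6 29.8]
[    0   125   560   136 29668] [269.33847917 162.27271808] [-0.05926606  0.00072203  0.03      ]
[   0  269  149   69 3502] [ 70.66447744 305.6798972 ] [-0.00520528 -0.08186509  0.03      ]
[ 409  271   66   55 2002] [447.57592408 296.57092907] [-0.00313693  0.06824531  0.03      ]
[ 478  271   82   69 1905] [533.24514436 309.14225722] [0.0052744  0.10544774 0.03      ]
[ 242  277   74   63 3671] [278.27758104 307.93326069] [-0.00143988  0.0012933   0.03      ]
[(array([ 339,  390,  102,   87, 6956], dtype=int32), array([278.26614228, 309.0776719 ]))]
```

View pics/w5.png

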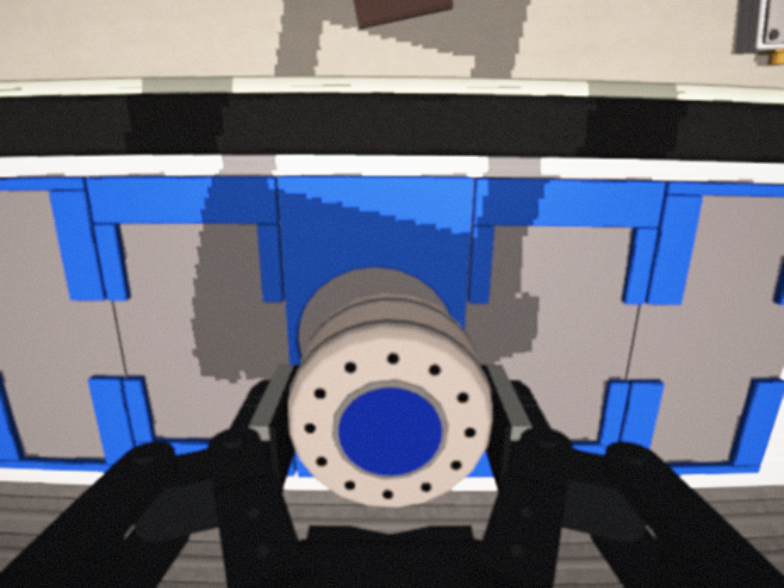

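Request:
servo_tool(commands="0 0 0 -3 -4 0 0.5; 0 0 0 0 0 0 0.5; 0 0 0 0 0 0 0.5")

```text
time_s: 18.38
eef_pos: [0.5624, -0.0399, 0.1295]
eef_rot: [0.001, 0.022, 1.0, -0.0]
wrist_force: [0.5, 0.0, -0.3]
opening: 0.673
grasp_force: 64.7
```

Run:
```python
from h import *
go(.5600,-.0388,.091,177.3)
```

```text
t 18.4 pos [ 0.5624 -0.0399  0.1295] psi 177.5 tilt 0.12 | wz 0.003 | after-turn shift mm [ 2.4  1.  38.5] | before [ 2.5  1.  38.5]
```

Request:
servo_tool(commands="0 0 0 2.4 1 18 0.5; 0 0 0 0 0 15 0.5; 0 0 0 0 0 4 0.5; 0 0 0 0 0 0 0.5; 0 0 0 0 0 0 0.5")

```text
time_s: 19.0
eef_pos: [0.5595, -0.0386, 0.0912]
eef_rot: [0.0, 0.022, 1.0, -0.0]
wrist_force: [-1.1, -0.1, -0.1]
opening: 0.679
grasp_force: 64.7
```

Request:
servo_tool(commands="0 0 0 0 0 1.5 0.5; 0 0 0 0 0 1 0.5; 0 0 0 0 0 0 0.5")

```text
time_s: 19.38
eef_pos: [0.5594, -0.0386, 0.0892]
eef_rot: [0.0, 0.022, 1.0, -0.0]
wrist_force: [-2.1, -0.0, 4.3]
opening: 0.679
grasp_force: 65.0
```

Request:
servo_tool(commands="0 0 0 0 0 0 1; 0 0 0 0 0 0 1; 0 0 0 0 0 -30 1; 0 0 0 0 0 -60 1; 0 0 0 0 0 -60 1")

```text
time_s: 20.0
eef_pos: [0.5588, -0.0385, 0.2398]
eef_rot: [-0.001, 0.022, 1.0, 0.0]
wrist_force: [1.1, -0.7, -0.4]
opening: 1.0
grasp_force: 0.0
```

Request:
servo_tool(commands="0 0 0 0 0 -60 1; 0 0 0 35 46 -20 1; 0 0 0 35 46 0 1; 0 0 0 35 46 0 1; 0 0 0 35 46 0 1")

```text
time_s: 20.62
eef_pos: [0.4263, 0.1526, 0.3187]
eef_rot: [0.0, 0.022, 1.0, 0.0]
wrist_force: [-0.1, 0.5, -0.3]
opening: 0.998
grasp_force: 0.0
```

Request:
servo_tool(commands="0 0 0 31 46 0 1; 0 0 0 0 0 0 0.7; 0 0 0 0 0 0 0.7")

```text
time_s: 21.0
eef_pos: [0.3987, 0.1986, 0.3187]
eef_rot: [0.0, 0.021, 1.0, -0.0]
wrist_force: [0.0, -0.4, -0.5]
opening: 0.703
grasp_force: 0.0
```

Run:
```python
from h import *
go(.40,.20,.25,177.3)
c=snap('wrist','w6.png',s=1.4)
np.save('w6.npy',c,allow_pickle=True)
snap('scene','s6.png',(170,80,360,330),2.3)
```

```text
t 21.0 pos [0.3987 0.1986 0.3187] psi 177.5 tilt 0.03 | wz 0.004 | after-turn shift mm [-1.3  1.4 68.7] | before [-1.2  1.5 68.7]
```

View pics/w6.png

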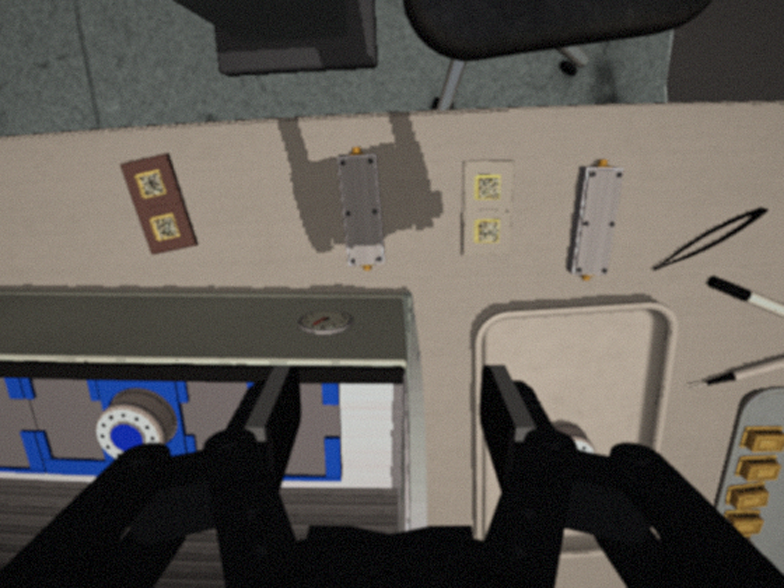

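Fresh canister sits in the round nest. Picks: housing 1 connector tips (357,150)/(367,268), housing 2 (602,161)/(587,278), board corners (463,160), (513,160), (512,254), (461,254).

Run:
```python
from h import *
np.set_printoptions(precision=4,suppress=True)
w=np.load('w6.npy',allow_pickle=True).item()
def q(P,z): 
    X=np.array([at(w,u/1.4,v/1.4,z)[:2] for u,v in P]); return X
def rep(n,X):
    if len(X)==2: d=X[0]-X[1]
    else: d=X[0]+X[1]-X[2]-X[3]; d=d/2
    print(n,X.mean(0),np.linalg.norm(d),'psi',np.degrees(np.arctan2(d[1],d[0])))
rep('h1c',q([(357,150),(367,268)],.0105)); rep('h1t',q([(338,155),(376,154),(383,265),(348,267)],.021))
rep('h2c',q([(602,161),(587,278)],.0105)); rep('h2t',q([(584,166),(622,170),(606,277),(574,273)],.021))
rep('bd',q([(463,160),(513,160),(512,254),(461,254)],.005))
print('fresh',at(w,126/1.4,437/1.4,.119))
```

```text
h1c [0.3875 0.1741] 0.11336906893689776 psi -178.59134841798075
h1t [0.3868 0.174 ] 0.10471524690393852 psi -179.1109627597449
h2c [0.4066 0.399 ] 0.11472666357990761 psi 177.65025484250626
h2t [0.4062 0.3966] 0.10272764654350625 psi 178.12381286429152
bd [0.3906 0.2951] 0.0911851338009599 psi -179.82527389587707
fresh [ 0.5577 -0.0378  0.119 ]
```

Request:
servo_tool(commands="0 0 -0.061 13 -25 50 0.7; 0 0 0 0 0 60 0.7; 0 0 0 0 0 60 0.7; 0 0 0 0 0 60 0.7; 0 0 0 0 0 50 0.7")

```text
time_s: 21.72
eef_pos: [0.3845, 0.1729, 0.0365]
eef_rot: [-0.0, -0.007, 1.0, -0.0]
wrist_force: [1.7, 0.2, -0.9]
opening: 0.698
grasp_force: 0.0
```

Request:
servo_tool(commands="0 0 0 0 0 24 0.7; 0 0 0 0 0 7 0.7; 0 0 0 0 0 0 0.7")

```text
time_s: 22.1
eef_pos: [0.3851, 0.1737, 0.0078]
eef_rot: [-0.0, -0.008, 1.0, -0.0]
wrist_force: [0.2, 0.0, -0.2]
opening: 0.698
grasp_force: 0.0
```

Run:
```python
from h import *
go(.386,.174,.003,181.1)
c=snap('wrist','w7.png',s=1.4)
np.save('w7.npy',c,allow_pickle=True)
```

```text
t 22.1 pos [0.3851 0.1737 0.0078] psi -179.1 tilt 0.01 | wz -0.003 | after-turn shift mm [-0.9  0.3  4.8] | before [-0.9  0.3  4.8]
```

View pics/w7.png

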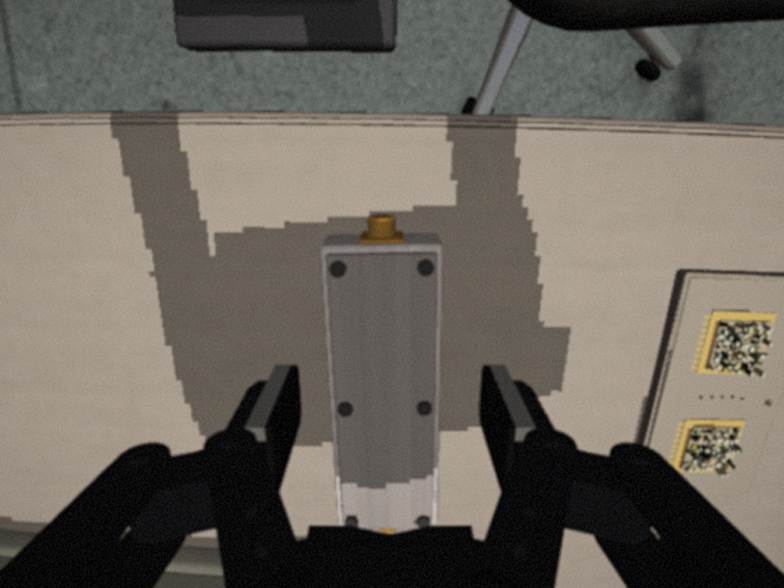

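Housing lies between the fingers; its middle screws are at (345,409) and (424,408), end screws at (338,268), (426,268), (350,521), (423,521).

Run:
```python
from h import *
np.set_printoptions(precision=4,suppress=True)
w=np.load('w7.npy',allow_pickle=True).item(); p=st()[1]
X=np.array([at(w,u/1.4,v/1.4,.021) for u,v in [(345,409),(424,408),(338,268),(426,268),(350,521),(423,521),(322,247),(440,247)]])
print(X-p, X.mean(0)-p)
```

```text
[[ 0.0017 -0.0131  0.0126]
 [ 0.0009  0.012   0.0126]
 [-0.0447 -0.0144  0.0126]
 [-0.0451  0.0107  0.0126]
 [ 0.0473 -0.0121  0.0126]
 [ 0.0469  0.0135  0.0126]
 [-0.0508 -0.0188  0.0126]
 [-0.0513  0.0144  0.0126]] [-0.0119 -0.0009  0.0126]
```

Request:
servo_tool(commands="0 0 -0.01 -1 0 5 0.7; 0 0 0 0 0 0 0.2; 0 0 0 0 0 0 0.2; 0 0 0 0 0 0 0.2; 0 0 0 0 0 0 0.2")

```text
time_s: 22.78
eef_pos: [0.3861, 0.1744, 0.0034]
eef_rot: [0.001, -0.014, 1.0, -0.0]
wrist_force: [-0.8, -0.7, 5.7]
opening: 0.413
grasp_force: 60.6
```

Request:
servo_tool(commands="0 0 0 0 0 -15 0.2; 0 0 0 0 0 -60 0.2; 0 0 0 0 0 -60 0.2; 0 0 0 0 0 -60 0.2; 0 0 0 0 0 -60 0.2")

```text
time_s: 23.4
eef_pos: [0.3846, 0.1743, 0.2606]
eef_rot: [0.001, -0.014, 1.0, 0.0]
wrist_force: [1.3, 0.6, -1.6]
opening: 0.405
grasp_force: 60.5
```

Run:
```python
from h import *
go(.565,.110,.33,177.3)
```

```text
t 23.4 pos [0.3846 0.1743 0.2606] psi -178.4 tilt 0.07 | wz 0.075 | after-turn shift mm [-183.2  -55.8  -69.4] | before [-178.6  -69.2  -69.2]
```

Request:
servo_tool(commands="0 0 0.075 0 0 -30 0.2; 0 0 0 -46 -14 0 0.2; 0 0 0 -46 -14 0 0.2; 0 0 0 -46 -14 0 0.2; 0 0 0 -45 -14 0 0.2")

```text
time_s: 24.02
eef_pos: [0.5664, 0.1092, 0.2885]
eef_rot: [0.0, 0.024, 1.0, 0.0]
wrist_force: [-0.2, 0.8, -1.2]
opening: 0.406
grasp_force: 60.5
```

Request:
servo_tool(commands="0 0 0 0 0 60 0.2; 0 0 0 0 0 60 0.2; 0 0 0 0 0 30 0.2; 0 0 0 0 0 0 0.2; 0 0 0 0 0 0 0.2")

```text
time_s: 24.65
eef_pos: [0.5667, 0.1097, 0.1399]
eef_rot: [0.001, 0.024, 1.0, 0.0]
wrist_force: [0.0, -0.1, -0.2]
opening: 0.406
grasp_force: 60.4
```

Run:
```python
from h import *
go(.565,.110,.088,177.3)
c=snap('wrist','w8.png',(0,60,560,420),1.4)
np.save('w8.npy',c,allow_pickle=True)
```

```text
t 24.6 pos [0.5667 0.1097 0.1399] psi 177.3 tilt 0.16 | wz -0.001 | after-turn shift mm [ 1.7  0.2 51.9] | before [ 1.8  0.2 51.9]
```

View pics/w8.png

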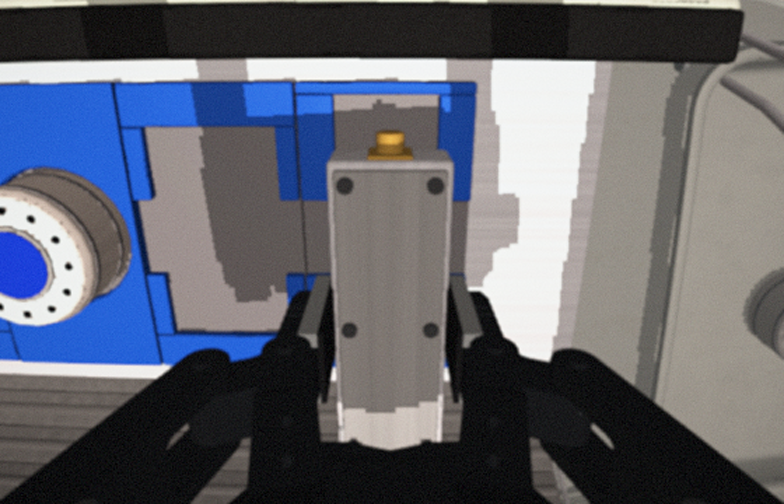

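The housing is held square (middle screws (349,330), (431,330)). The nest pocket's near corners are at (333,95), (441,95), and the insert's at (297,85), (475,83).

Run:
```python
from h import *
np.set_printoptions(precision=4,suppress=True)
w=np.load('w8.npy',allow_pickle=True).item(); p=st()[1]
f=lambda u,v,z: at(w,u/1.4,v/1.4+60,z)
print('pocket near',f(333,95,.09),f(441,95,.09),'insert near',f(297,85,.09),f(475,83,.09))
z=p[2]+.018
print('screws',f(349,330,z),f(431,330,z),'end',f(345,186,z),f(436,186,z),'top edge',f(330,168,z),f(452,168,z))
print('board nest near',f(145,127,.09),f(275,127,.09),'far',f(175,331,.085),'insert near',f(115,85,.09))
e=np.array([.9989,-.0476,0]); print('centres from near', (f(333,95,.09)+f(441,95,.09))/2+.063*e,(f(297,85,.09)+f(475,83,.09))/2+.068*e,(f(145,127,.09)+f(275,127,.09))/2+.05*e)
```

```text
pocket near [0.5021 0.0914 0.09  ] [0.5041 0.1346 0.09  ] insert near [0.4974 0.0774 0.09  ] [0.5    0.1482 0.09  ]
screws [0.5663 0.0986 0.1583] [0.5675 0.1236 0.1583] end [0.5206 0.101  0.1583] [0.5218 0.1259 0.1583] top edge [0.5154 0.0973 0.1583] [0.517  0.1303 0.1583]
board nest near [0.5107 0.0124 0.09  ] [0.5137 0.0666 0.09  ] far [0.6115 0.0032 0.085 ] insert near [0.4931 0.0034 0.09  ]
centres from near [0.566 0.11  0.09 ] [0.5666 0.1096 0.09  ] [0.5621 0.0371 0.09  ]
```

Request:
servo_tool(commands="0 0 0 0.6 -1 20 0.2; 0 0 0 0 0 20 0.2; 0 0 0 0 0 8 0.2; 0 0 0 0 0 2.5 0.2; 0 0 0 0 0 0 0.2")

```text
time_s: 25.32
eef_pos: [0.5659, 0.1087, 0.0885]
eef_rot: [0.001, 0.024, 1.0, 0.0]
wrist_force: [0.2, -0.3, -2.3]
opening: 0.407
grasp_force: 60.5
```

Request:
servo_tool(commands="0 0 0 0 0 0.7 0.2; 0 0 0 0 0 0 0.2; 0 0 0 0 0 0 0.6; 0 0 0 0 0 0 0.6; 0 0 0 0 0 -20 0.6")

```text
time_s: 25.95
eef_pos: [0.5635, 0.1086, 0.105]
eef_rot: [-0.002, 0.024, 1.0, -0.0]
wrist_force: [0.2, -0.2, 0.0]
opening: 0.598
grasp_force: 0.0
```

Request:
servo_tool(commands="0 0 0 0 0 -60 0.6; 0 0 0 0 0 -60 0.6; 0 0 0 0 0 -60 0.6; 0 0 0 46 44 -30 0.75; 0 0 0 46 44 0 0.75")

```text
time_s: 26.58
eef_pos: [0.4838, 0.1955, 0.3164]
eef_rot: [0.003, 0.025, 1.0, 0.001]
wrist_force: [-0.7, 1.4, -0.9]
opening: 0.748
grasp_force: 0.0
```

Request:
servo_tool(commands="0 0 0 46 44 0 0.75; 0 0 0 46 44 0 0.75; 0 0 -0.05 0 0 60 0.75; 0 0 0 0 0 60 0.75; 0 0 0 0 0 0 0.75")

```text
time_s: 27.2
eef_pos: [0.3932, 0.2844, 0.189]
eef_rot: [-0.005, -0.001, 1.0, -0.002]
wrist_force: [0.1, 0.1, 0.4]
opening: 0.752
grasp_force: 0.0
```

Run:
```python
from h import *
np.set_printoptions(precision=4,suppress=True)
go(.389,.295,0,180.2)
c=snap('wrist','w9.png',s=1.4); np.save('w9.npy',c,allow_pickle=True)
# yellow modules detection in wrist and scene
for n in ('wrist','scene'):
    c=calibration(n); im=camera(n); hsv=cv2.cvtColor(im,cv2.COLOR_BGR2HSV)
    m=cv2.inRange(hsv,(18,90,120),(35,255,255)); m=cv2.morphologyEx(m,cv2.MORPH_CLOSE,np.ones((7,7)))
    k,l,s,ce=cv2.connectedComponentsWithStats(m)
    for i in range(1,k):
        if s[i,4]>(300 if n=='wrist' else 30): print(n,s[i],at(c,*(s[i,:2]+s[i,2:4]/2-.5),.010))
```

```text
t 27.2 pos [0.3932 0.2844 0.189 ] psi -179.9 tilt 0.58 | wz -0.001 | after-turn shift mm [  4.2  10.7 189. ] | before [  2.4  11.3 189. ]
scene [ 170   18   79   45 1989] [ 1.1178 -0.6752  0.01  ]
scene [255  36   9  12  60] [ 0.9281 -0.7527  0.01  ]
scene [309 215  22  11  82] [ 0.3693 -0.0247  0.01  ]
scene [  44  328   84   50 1470] [0.7682 0.6342 0.01  ]
```

```bash
cat > mod.py <<'E'
from h import *
np.set_printoptions(precision=4,suppress=True)
def mods(n,zs=.010,box=None,smin=90):
    c=calibration(n); im=camera(n); hsv=cv2.cvtColor(im,cv2.COLOR_BGR2HSV)
    m=cv2.inRange(hsv,(15,smin,60),(40,255,255))
    m=cv2.morphologyEx(m,cv2.MORPH_CLOSE,np.ones((9,9)) if n=='wrist' else np.ones((3,3)))
    k,l,s,ce=cv2.connectedComponentsWithStats(m)
    for i in range(1,k):
        if s[i,4]>(60 if n=='wrist' else 12):
            X=at(c,*ce[i],zs)
            if .28<X[0]<.5 and -.1<X[1]<.5: print(n,s[i],ce[i],X)
if __name__=='__main__':
    go(.389,.295,0,180.2)
    mods('wrist'); mods('scene',smin=70)
E
python3 mod.py
```

```text
t 27.4 pos [0.3986 0.2861 0.1958] psi -179.9 tilt 0.21 | wz -0.002 | after-turn shift mm [  9.5   9.  195.8] | before [ 10.2   8.7 195.7]
wrist [390 128  14   9  78] [396.4359 132.359 ] [0.3513 0.4018 0.01  ]
wrist [272 138  26  25 417] [283.3837 150.2926] [0.3692 0.2927 0.01  ]
wrist [272 180  26  23 293] [282.0307 189.1775] [0.4085 0.2916 0.01  ]
scene [309 214   9   9  46] [312.8478 218.3696] [ 0.3904 -0.0217  0.01  ]
scene [322 218   9   8  42] [326.5714 221.5952] [ 0.3472 -0.0283  0.01  ]
scene [259 295  11  10  62] [264.3387 299.3387] [0.4073 0.2944 0.01  ]
scene [272 300  12  11  58] [278.0345 305.0345] [0.3652 0.2944 0.01  ]
```

Request:
servo_tool(commands="0 0 0 10.5 8 50 0.75; 0 0 0 0 0 60 0.68; 0 0 0 0 0 50 0.68; 0 0 0 0 0 25 0.68; 0 0 0 0 0 6 0.68")

```text
time_s: 28.08
eef_pos: [0.3868, 0.2936, 0.0021]
eef_rot: [-0.0, -0.001, 1.0, -0.0]
wrist_force: [0.6, -0.4, 0.5]
opening: 0.679
grasp_force: 0.0
```

Request:
servo_tool(commands="0 0 0 0 0 2 0.68; 0 0 0 0 0 0 0.68")

```text
time_s: 28.32
eef_pos: [0.3878, 0.2942, 0.0017]
eef_rot: [0.001, -0.001, 1.0, 0.001]
wrist_force: [0.8, 0.2, 0.6]
opening: 0.678
grasp_force: 0.0
```

Run:
```python
from mod import *
p=st()[1]; print(p); mods('wrist')
c=snap('wrist','w10.png',s=1.4)
```

```text
[0.3878 0.2942 0.0017]
wrist [500 196  47  24 544] [525.0699 208.5276] [0.3519 0.4025 0.01  ]
wrist [ 245  218   59   49 1407] [270.8607 240.3667] [0.3667 0.2922 0.01  ]
wrist [248 301  54  41 961] [270.6795 317.5484] [0.4069 0.2919 0.01  ]
```

Request:
servo_tool(commands="0 0 0 0 0 2 0.62; 0 0 0 0 0 0 0.62; 0 0 0 0 0 0 0.62")

```text
time_s: 28.8
eef_pos: [0.3862, 0.2936, -0.0019]
eef_rot: [-0.0, -0.001, 1.0, -0.0]
wrist_force: [-0.5, -0.7, 0.2]
opening: 0.621
grasp_force: 0.0
```

Request:
servo_tool(commands="0 0 0 0 0 1.5 0.62; 0 0 0 0 0 0 0.62")

```text
time_s: 29.05
eef_pos: [0.3863, 0.2935, -0.0035]
eef_rot: [-0.0, -0.001, 1.0, -0.0]
wrist_force: [-0.6, 0.0, 0.3]
opening: 0.62
grasp_force: 0.0
```

Request:
servo_tool(commands="0 0 0 0 0 1.5 0.62; 0 0 0 0 0 0 0.62")

```text
time_s: 29.3
eef_pos: [0.3863, 0.2936, -0.0036]
eef_rot: [-0.0, -0.001, 1.0, -0.0]
wrist_force: [-6.1, -3.8, 17.6]
opening: 0.62
grasp_force: 9.0
```

Request:
servo_tool(commands="0 0 0 -1 0.5 -4.2 0.62; 0 0 0 0 0 0 0.62; 0 0 0 0 0 0 0.4; 0 0 0 0 0 0 0.4; 0 0 0 0 0 0 0.4")

```text
time_s: 29.92
eef_pos: [0.3875, 0.2941, -0.0001]
eef_rot: [0.0, -0.001, 1.0, -0.0]
wrist_force: [-3.8, -1.5, 10.8]
opening: 0.543
grasp_force: 59.7
```

Request:
servo_tool(commands="0 0 0 0 0 0 0.4; 0 0 0 0 0 -10 0.4; 0 0 0 0 0 -20 0.4; 0 0 0 0 0 -30 0.4; 0 0 0 0 0 0 0.4")

```text
time_s: 30.55
eef_pos: [0.389, 0.2949, 0.0614]
eef_rot: [0.002, -0.001, 1.0, 0.001]
wrist_force: [0.3, 0.4, 0.1]
opening: 0.536
grasp_force: 61.4
```

Run:
```python
from mod import *
p=st()[1]; print(p); mods('wrist',p[2]+.0115); mods('scene',.06,smin=70)
go(.562,.038,.33,177.3)
```

```text
[0.389  0.2949 0.0614]
wrist [440 166  31  15 265] [455.2642 173.7811] [0.3373 0.3674 0.0729]
wrist [ 246  220   59   50 1455] [271.29   242.7058] [0.3676 0.2931 0.0729]
wrist [ 249  303   54   41 1052] [272.0228 320.2529] [0.4072 0.2933 0.0729]
scene [272 290  12  11  63] [277.6508 294.8571] [0.3688 0.2901 0.06  ]
t 30.6 pos [0.3871 0.294  0.0591] psi -179.9 tilt 0.01 | wz 0.049 | after-turn shift mm [-186.7 -247.5 -270.9] | before [-174.3 -256.3 -270.9]
```

Request:
servo_tool(commands="0 0 0.049 0 0 -60 0.4; 0 0 0 0 0 -62 0.4; 0 0 0 0 0 -62 0.4; 0 0 0 0 0 -62 0.4; 0 0 0 -30 -40 0 0.4")

```text
time_s: 31.28
eef_pos: [0.4169, 0.2549, 0.3101]
eef_rot: [0.004, 0.021, 1.0, 0.002]
wrist_force: [1.8, -0.0, -2.0]
opening: 0.538
grasp_force: 61.9
```

Request:
servo_tool(commands="0 0 0 -37 -49 0 0.4; 0 0 0 -37 -49 0 0.4; 0 0 0 -37 -49 0 0.4; 0 0 0 -37 -49 0 0.4; 0 0 0 -10 -12 0 0.4")

```text
time_s: 31.9
eef_pos: [0.5643, 0.0342, 0.3029]
eef_rot: [-0.002, 0.025, 1.0, -0.0]
wrist_force: [-0.1, 0.4, -0.5]
opening: 0.539
grasp_force: 61.9
```

Request:
servo_tool(commands="0 0 0 0 0 60 0.4; 0 0 0 0 0 60 0.4; 0 0 0 0 0 50 0.4; 0 0 0 0 0 0 0.4; 0 0 0 0 0 0 0.4")

```text
time_s: 32.52
eef_pos: [0.5644, 0.0379, 0.1368]
eef_rot: [0.001, 0.023, 1.0, -0.0]
wrist_force: [0.7, -1.7, -0.1]
opening: 0.539
grasp_force: 61.9
```

Run:
```python
from mod import *
go(.562,.038,.0855,177.3)
p=st()[1];c=calibration('wrist'); im=camera('wrist'); hsv=cv2.cvtColor(im,cv2.COLOR_BGR2HSV)
m=cv2.inRange(hsv,(15,90,60),(40,255,255)); m=cv2.morphologyEx(m,cv2.MORPH_CLOSE,np.ones((9,9)))
k,l,s,ce=cv2.connectedComponentsWithStats(m)
for i in range(1,k):
    if s[i,4]>500: print(s[i],at(c,*(s[i,:2]+s[i,2:4]/2-.5),p[2]+.0115)-p)
cv2.imwrite('pics/w11.png',cv2.resize(im,None,fx=1.4,fy=1.4))
```

```text
t 32.5 pos [0.5644 0.0379 0.1368] psi 177.3 tilt 0.09 | wz 0.001 | after-turn shift mm [ 2.4  0.  51.3] | before [ 2.5  0.  51.3]
[ 246  220   59   49 1372] [-0.0208  0.0008  0.0115]
[249 303  54  41 882] [ 0.0196 -0.0009  0.0115]
```

Request:
servo_tool(commands="0 0 0 1.8 0.5 20 0.4; 0 0 0 0 0 20 0.4; 0 0 0 0 0 8 0.4; 0 0 0 0 0 0 0.4")

```text
time_s: 33.08
eef_pos: [0.5625, 0.0379, 0.0891]
eef_rot: [0.001, 0.023, 1.0, -0.0]
wrist_force: [-1.8, -1.1, 0.4]
opening: 0.537
grasp_force: 61.9
```

Request:
servo_tool(commands="0 0 0 0 0 2 0.4; 0 0 0 0 0 0 0.4")

```text
time_s: 33.33
eef_pos: [0.5624, 0.0374, 0.0867]
eef_rot: [0.001, 0.023, 1.0, -0.001]
wrist_force: [-3.3, -3.3, 2.7]
opening: 0.537
grasp_force: 62.5
```

Request:
servo_tool(commands="0 0 0 0 0 1.5 0.4; 0 0 0 0 0 0 0.4; 0 0 0 0 0 0 0.4")

```text
time_s: 33.7
eef_pos: [0.5624, 0.0374, 0.0851]
eef_rot: [0.001, 0.023, 1.0, -0.001]
wrist_force: [-3.1, -3.4, 4.1]
opening: 0.536
grasp_force: 62.7
```

Request:
servo_tool(commands="0 0 0 0 0 0 0.6; 0 0 0 0 0 0 0.6; 0 0 0 0 0 -5 0.62; 0 0 0 0 0 -20 0.62; 0 0 0 0 0 -50 0.62")

```text
time_s: 34.33
eef_pos: [0.5598, 0.0385, 0.1574]
eef_rot: [-0.003, 0.023, 1.0, 0.0]
wrist_force: [-1.1, -0.7, 0.2]
opening: 0.62
grasp_force: 0.0
```

Request:
servo_tool(commands="0 0 0 0 0 -60 0.62; 0 0 0 0 0 -60 0.62; 0 0 0 0 0 -40 0.62; 0 0 0 25 50.5 0 0.7; 0 0 0 25 50.5 0 0.7")

```text
time_s: 34.95
eef_pos: [0.5164, 0.1422, 0.32]
eef_rot: [0.001, 0.024, 1.0, 0.0]
wrist_force: [0.4, 0.7, -0.0]
opening: 0.696
grasp_force: 0.0
```

Request:
servo_tool(commands="0 0 0 25 50.5 0 0.7; 0 0 0 25 50.5 0 0.7; 0 0 0 25 50.5 0 0.7; 0 0 0 25 50.5 0 0.7; 0 0 0 25 50.5 0 0.7")

```text
time_s: 35.58
eef_pos: [0.4024, 0.4012, 0.3195]
eef_rot: [0.0, 0.023, 1.0, 0.0]
wrist_force: [1.4, 0.2, -0.0]
opening: 0.702
grasp_force: 0.0
```

Request:
servo_tool(commands="0 0 0 0 0 40 0.7; 0 0 0 0 0 40 0.7; 0 0 0 0 0 0 0.7; 0 0 0 0 0 0 0.7")

```text
time_s: 36.08
eef_pos: [0.4042, 0.3998, 0.2407]
eef_rot: [0.001, 0.024, 1.0, 0.001]
wrist_force: [0.5, 0.0, 1.5]
opening: 0.697
grasp_force: 0.0
```

Run:
```python
from mod import *
go(.405,.398,.0,178)
c=calibration('wrist'); im=camera('wrist'); hsv=cv2.cvtColor(im,cv2.COLOR_BGR2HSV); np.save('im12.npy',im);np.save('w12.npy',c,allow_pickle=True)
m=cv2.inRange(hsv,(10,120,60),(30,255,255))
k,l,s,ce=cv2.connectedComponentsWithStats(m)
for i in range(1,k):
    if s[i,4]>15: print('brass',s[i],at(c,*ce[i],.0105))
mods('scene',smin=70)
```

```text
t 36.1 pos [0.4042 0.3998 0.2407] psi 177.3 tilt 0.13 | wz -0.012 | after-turn shift mm [ -0.9  -1.8 240.7] | before [ -0.5  -2.1 240.7]
brass [271 119  11   7  52] [0.3513 0.4016 0.0105]
brass [272 218   7   4  23] [0.463  0.3948 0.0105]
brass [423 388  25  32 328] [0.7814 0.6184 0.0105]
```

Request:
servo_tool(commands="0 0 0 -2 -1.8 60 0.7; 0 0 0 0 0 60 0.7; 0 0 0 0 0 60 0.7; 0 0 0 0 0 40 0.7; 0 0 0 0 0 10 0.7")

```text
time_s: 36.8
eef_pos: [0.4048, 0.3969, 0.0075]
eef_rot: [-0.001, 0.024, 1.0, -0.001]
wrist_force: [-0.7, 0.6, -1.2]
opening: 0.698
grasp_force: 0.0
```

Request:
servo_tool(commands="0 0 0 0 0 7 0.7; 0 0 0 0 0 0 0.7")

```text
time_s: 37.05
eef_pos: [0.4067, 0.3984, 0.0035]
eef_rot: [0.001, 0.023, 1.0, 0.001]
wrist_force: [-0.9, 0.1, 0.2]
opening: 0.7
grasp_force: 0.0
```

Run:
```python
from mod import *
go(.4065,.398,.0034,177.3)
p=st()[1]; c=calibration('wrist'); im=camera('wrist'); hsv=cv2.cvtColor(im,cv2.COLOR_BGR2HSV)
cv2.imwrite('pics/w13.png',cv2.resize(im,None,fx=1.4,fy=1.4))
m=cv2.inRange(hsv,(10,120,60),(30,255,255))
k,l,s,ce=cv2.connectedComponentsWithStats(m)
for i in range(1,k):
    if s[i,4]>15: print('brass',s[i],at(c,*ce[i],.0105)-p)
# screws: dark blobs in centre column
g=cv2.cvtColor(im,cv2.COLOR_BGR2GRAY)[150:380,225:330]
k,l,s,ce=cv2.connectedComponentsWithStats((g<75).astype(np.uint8))
for i in range(1,k):
    if 25<s[i,4]<250: print('scr',s[i],at(c,ce[i][0]+225,ce[i][1]+150,.021)-p)
```

```text
t 37.0 pos [0.4067 0.3984 0.0035] psi 177.3 tilt 0.17 | wz 0.000 | after-turn shift mm [ 0.2 -0.4  0.1] | before [ 0.2 -0.4  0.1]
brass [261 151  32  21 492] [-0.055   0.0031  0.007 ]
scr [ 12  33  14  14 147] [-0.0472 -0.01    0.0175]
scr [ 77  34  14  14 148] [-0.0457  0.015   0.0175]
scr [ 15 138  12  11 115] [-0.0011 -0.0127  0.0175]
scr [ 73 138  13  13 122] [0.0004 0.0123 0.0175]
scr [  0 222  42   8 174] [ 0.0456 -0.0175  0.0175]
scr [ 66 222  39   8 170] [0.0471 0.0142 0.0175]
```

Request:
servo_tool(commands="0 0 0 0 0 0 0.2; 0 0 0 0 0 0 0.2; 0 0 0 0 0 0 0.2; 0 0 0 0 0 0 0.2; 0 0 0 0 0 -15 0.2")

```text
time_s: 37.72
eef_pos: [0.4045, 0.397, 0.0167]
eef_rot: [-0.001, 0.023, 1.0, -0.001]
wrist_force: [0.4, 1.2, -1.1]
opening: 0.408
grasp_force: 61.2
```

Request:
servo_tool(commands="0 0 0 0 0 -60 0.2; 0 0 0 0 0 -62 0.2; 0 0 0 0 0 -62 0.2; 0 0 0 0 0 -62 0.2; 0 0 0 0 0 -60 0.2")

```text
time_s: 38.35
eef_pos: [0.4047, 0.3972, 0.326]
eef_rot: [0.0, 0.023, 1.0, 0.0]
wrist_force: [1.2, 0.3, -1.3]
opening: 0.407
grasp_force: 61.3
```

Request:
servo_tool(commands="0 0 0 -14.4 -48 0 0.2; 0 0 0 -14.4 -48 0 0.2; 0 0 0 -14.4 -48 0 0.2; 0 0 0 -14.4 -48 0 0.2; 0 0 0 -14.4 -48 0 0.2")

```text
time_s: 38.98
eef_pos: [0.4657, 0.1529, 0.3236]
eef_rot: [0.0, 0.023, 1.0, 0.0]
wrist_force: [1.0, -0.8, -1.3]
opening: 0.406
grasp_force: 61.3
```

Request:
servo_tool(commands="0 0 0 -14.4 -48 0 0.2; 0 0 0 -14.4 -48 0 0.2; 0 0 0 -14.4 -48 0 0.2; 0 0 0 -14.4 -48 0 0.2; 0 0 0 -14.4 -48 0 0.2")

```text
time_s: 39.6
eef_pos: [0.5265, -0.0901, 0.3237]
eef_rot: [0.0, 0.023, 1.0, -0.0]
wrist_force: [-0.2, -0.4, -0.1]
opening: 0.407
grasp_force: 61.3
```

Request:
servo_tool(commands="0 0 0 -14.4 -48 0 0.2; 0 0 0 -14.4 -48 0 0.2; 0 0 0 0 0 0 0.2; 0 0 0 0 0 0 0.2")

```text
time_s: 40.1
eef_pos: [0.5506, -0.1854, 0.323]
eef_rot: [-0.0, 0.024, 1.0, 0.0]
wrist_force: [-0.4, -0.3, -1.4]
opening: 0.411
grasp_force: 61.3
```

Run:
```python
from mod import *
go(.5522,-.186,.088,177.3)
```

```text
t 40.1 pos [ 0.5506 -0.1854  0.323 ] psi 177.3 tilt 0.04 | wz -0.000 | after-turn shift mm [ -1.7  -0.5 235. ] | before [ -1.8  -0.7 235. ]
```

Request:
servo_tool(commands="0 0 0 -1.7 0 60 0.2; 0 0 0 0 0 60 0.2; 0 0 0 0 0 60 0.2; 0 0 0 0 0 0 0.2; 0 0 0 0 0 0 0.2")

```text
time_s: 40.72
eef_pos: [0.5541, -0.1859, 0.1457]
eef_rot: [0.001, 0.023, 1.0, -0.001]
wrist_force: [0.9, -0.5, -0.2]
opening: 0.408
grasp_force: 61.2
```

Run:
```python
from mod import *
go(.552,-.1853,.088,177.3)
c=calibration('wrist'); im=camera('wrist').astype(int)
cv2.imwrite('pics/w14.png',cv2.resize(im.astype(np.uint8),None,fx=1.4,fy=1.4))
m=(im[...,0]-im[...,2]>45)
for v in range(120,205,12):
    t=np.flatnonzero(np.diff(m[v].astype(int))); print(v,[(int(u),*np.round(at(c,u+.5,v,.09)[:2],4).tolist()) for u in t if 130<u<400])
```

```text
t 40.7 pos [ 0.5541 -0.1859  0.1457] psi 177.4 tilt 0.19 | wz 0.001 | after-turn shift mm [ 2.2  0.5 57.7] | before [ 2.3  0.6 57.6]
120 [(213, 0.485, -0.2187)]
132 [(213, 0.4918, -0.2194), (238, 0.4925, -0.2049), (312, 0.4944, -0.1621)]
144 [(214, 0.4987, -0.2196), (239, 0.4994, -0.2049), (311, 0.5013, -0.1628), (337, 0.502, -0.1475), (339, 0.502, -0.1464)]
156 [(214, 0.5058, -0.2203), (239, 0.5065, -0.2055), (311, 0.5084, -0.1629), (353, 0.5095, -0.138)]
168 [(215, 0.513, -0.2204), (237, 0.5136, -0.2072), (320, 0.5159, -0.1576), (351, 0.5167, -0.139)]
180 [(215, 0.5204, -0.2212), (233, 0.5209, -0.2103), (325, 0.5234, -0.1546), (351, 0.5241, -0.1388)]
192 [(216, 0.5279, -0.2214), (233, 0.5284, -0.2109), (323, 0.5309, -0.1559), (350, 0.5316, -0.1393)]
204 []
```

Request:
servo_tool(commands="0 0 0 1.7 0 25 0.2; 0 0 0 0 0 20 0.2; 0 0 0 0 0 8 0.2; 0 0 0 0 0 0 0.2; 0 0 0 0 0 0 0.2")

```text
time_s: 41.4
eef_pos: [0.5521, -0.1865, 0.0915]
eef_rot: [0.001, 0.023, 1.0, -0.001]
wrist_force: [0.6, -0.1, -0.9]
opening: 0.41
grasp_force: 61.3
```

Request:
servo_tool(commands="0 0 0 0 0 3 0.2; 0 0 0 0 0 1 0.2; 0 0 0 0 0 0 0.2")

```text
time_s: 41.78
eef_pos: [0.552, -0.1865, 0.0884]
eef_rot: [0.001, 0.023, 1.0, -0.001]
wrist_force: [-4.9, 2.0, 12.8]
opening: 0.406
grasp_force: 62.9
```

Request:
servo_tool(commands="0 0 0 0 0 -0.8 0.2; 0 0 0 0 0 0 0.6; 0 0 0 0 0 0 0.6; 0 0 0 0 0 -20 0.6; 0 0 0 0 0 -60 0.6")

```text
time_s: 42.4
eef_pos: [0.5484, -0.1846, 0.1635]
eef_rot: [-0.004, 0.023, 1.0, 0.002]
wrist_force: [0.3, -0.7, 0.3]
opening: 0.602
grasp_force: 0.0
```

Request:
servo_tool(commands="0 0 0 0 0 -60 0.6; 0 0 0 0 0 -60 0.6; 0 0 0 0 0 -60 0.6; 0 0 0 0 50 0 0.6; 0 0 0 0 50 0 0.6")

```text
time_s: 43.02
eef_pos: [0.5559, -0.0855, 0.3474]
eef_rot: [0.001, 0.024, 1.0, -0.0]
wrist_force: [-0.2, 0.0, -0.3]
opening: 0.598
grasp_force: 0.0
```

Request:
servo_tool(commands="0 0 0 0 50 0 0.45; 0 0 0 0 0 0 0.45; 0 0 0 0 0 0 0.45")

```text
time_s: 43.4
eef_pos: [0.558, -0.0363, 0.3464]
eef_rot: [-0.0, 0.023, 1.0, -0.0]
wrist_force: [-0.5, -0.8, 0.0]
opening: 0.454
grasp_force: 0.0
```

Run:
```python
from mod import *
go(.69,-.05,.36,87)
a=camera('wrist')[70:340]; b=camera('scene')[100:350,170:360]
a=cv2.resize(a,(700,337)); b=cv2.resize(b,None,fx=1,fy=1)
out=np.zeros((590,700,3),np.uint8); out[:337]=a; out[338:588,:190]=b
s=camera('side')[150:330,200:500]; out[338:338+180,200:500]=s
cv2.imwrite('pics/fin.png',out); np.save('wf.npy',calibration('wrist'),allow_pickle=True)
```

```text
t 43.4 pos [ 0.558  -0.0363  0.3464] psi 177.4 tilt 0.03 | wz 1.577 | after-turn shift mm [ -6.8 132.5 -13.6] | before [-132.5   -7.6  -13.6]
```

View pics/fin.png

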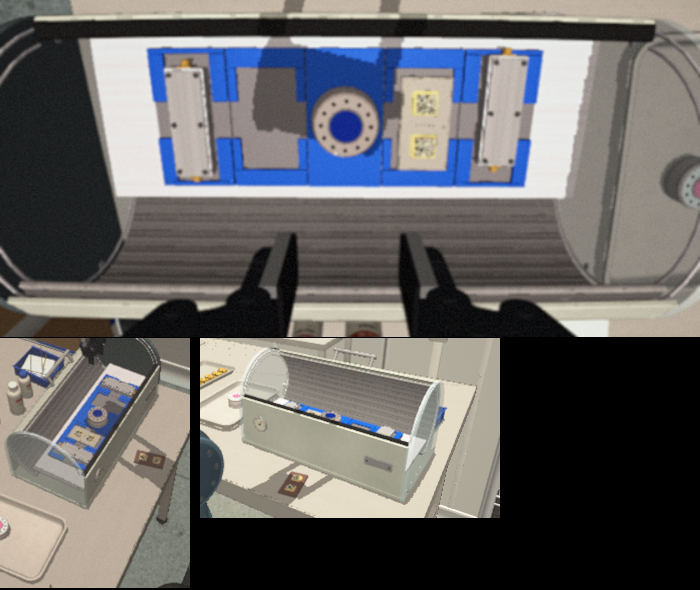

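Door open view: everything is in its nest, but the right housing looks shifted towards the fascia and the left one towards the back. I'll measure both.

Run:
```python
from mod import *
w=np.load('wf.npy',allow_pickle=True).item()
im=camera('wrist'); hsv=cv2.cvtColor(im,cv2.COLOR_BGR2HSV)
k,l,s,ce=cv2.connectedComponentsWithStats(cv2.inRange(hsv,(8,110,50),(30,255,255)))
for i in range(1,k):
    if s[i,4]>5: print('brass',s[i],at(w,*ce[i],.0955))
f=lambda u,v,z: at(w,u/1.25,v/1.25+70,z)
print('mid screws R',f(484,112,.106),f(519,113,.106),'L',f(173,125,.106),f(211,125,.106))
print('ins R',f(481,50,.09),f(542,50,.09),f(467,186,.09),f(524,186,.09))
print('ins L',f(149,49,.09),f(164,185,.09))
print('insert mid',f(307,49,.09),f(380,49,.09),f(307,186,.09),f(383,186,.09))
g=cv2.cvtColor(im,cv2.COLOR_BGR2GRAY)
cv2.imwrite('pics/x.png',g)
k,l,s,ce=cv2.connectedComponentsWithStats((g<80).astype(np.uint8))
for i in range(1,k):
    if 3<s[i,4]<40 and 110<ce[i][1]<220 and (125<ce[i][0]<175 or 375<ce[i][0]<430): print('scr',s[i],at(w,*ce[i],.106))
```

```text
brass [266   0  23   7  81] [ 0.3836 -0.0307  0.0955]
brass [270  17  24  17 114] [ 0.4031 -0.0256  0.0955]
brass [273  34   3   6  11] [ 0.4158 -0.0338  0.0955]
brass [403 109   7   5  32] [0.4997 0.1124 0.0955]
brass [143 118  11   6  46] [ 0.4965 -0.182   0.0955]
brass [392 203   8   4  25] [0.6114 0.1066 0.0955]
brass [155 212   7   3  20] [ 0.6085 -0.1884  0.0955]
brass [  0 316  21  26 269] [ 0.7742 -0.4462  0.0955]
brass [   0  325   92   92 3385] [ 0.831  -0.4082  0.0955]
mid screws R [0.5529 0.0901 0.106 ] [0.5552 0.123  0.106 ] L [ 0.551  -0.1991  0.106 ] [ 0.5529 -0.1633  0.106 ]
ins R [0.4981 0.0898 0.09  ] [0.5002 0.1469 0.09  ] [0.6313 0.0818 0.09  ] [0.6342 0.1405 0.09  ]
ins L [ 0.4817 -0.2165  0.09  ] [ 0.6154 -0.2265  0.09  ]
insert mid [ 0.49   -0.0701  0.09  ] [ 0.4932 -0.0033  0.09  ] [ 0.6234 -0.0804  0.09  ] [ 0.6271 -0.0036  0.09  ]
scr [400 110   3   3   7] [0.4992 0.1034 0.106 ]
scr [169 112   7   2  10] [ 0.4885 -0.1504  0.106 ]
scr [424 113   4   2   4] [0.503  0.1309 0.106 ]
scr [153 118   2   6   7] [ 0.4962 -0.1727  0.106 ]
scr [130 181   8   1   8] [ 0.5638 -0.2073  0.106 ]
scr [406 204   6  13  30] [0.6167 0.121  0.106 ]
scr [142 212   8   5  19] [ 0.6061 -0.2012  0.106 ]
scr [134 215   3   2   5] [ 0.607  -0.2137  0.106 ]
scr [162 214  15   3  24] [ 0.6087 -0.1722  0.106 ]
scr [377 215  20   2  34] [0.6217 0.0929 0.106 ]
scr [416 215   3   2   4] [0.6235 0.1308 0.106 ]
scr [398 216   7   2   8] [0.6233 0.111  0.106 ]
```

Request:
servo_tool(commands="0 0 0 2.5 48.5 0 0.57; 0 0 0 3 48.5 0 0.57; 0 0 0 2.5 48 30 0.57; 0 0 0 0 0 60 0.57; 0 0 0 0 0 60 0.57")

```text
time_s: 44.22
eef_pos: [0.5572, 0.1091, 0.1955]
eef_rot: [0.001, 0.023, 1.0, -0.0]
wrist_force: [0.7, -0.5, 0.3]
opening: 0.574
grasp_force: 0.0
```

Request:
servo_tool(commands="0 0 0 0 0 50 0.57; 0 0 0 0 0 20 0.57; 0 0 0 0 0 0 0.57; 0 0 0 0 0 0 0.57")

```text
time_s: 44.72
eef_pos: [0.5579, 0.1086, 0.1279]
eef_rot: [0.001, 0.024, 1.0, 0.0]
wrist_force: [-0.5, 0.0, 0.3]
opening: 0.57
grasp_force: 0.0
```

```bash
cat > brass.py <<'E'
from mod import *
def brass():
    p=st()[1]; c=calibration('wrist'); im=camera('wrist'); hsv=cv2.cvtColor(im,cv2.COLOR_BGR2HSV)
    k,l,s,ce=cv2.connectedComponentsWithStats(cv2.inRange(hsv,(8,110,50),(30,255,255)))
    for i in range(1,k):
        X=at(c,*ce[i],.0955)
        if s[i,4]>5 and .45<X[0]<.65 and -.25<X[1]<.25: print('brass',s[i],X)
    g=cv2.cvtColor(im,cv2.COLOR_BGR2GRAY)[150:390,225:330]
    k,l,s,ce=cv2.connectedComponentsWithStats((g<75).astype(np.uint8))
    for i in range(1,k):
        if 25<s[i,4]<250: print('scr',s[i],at(c,ce[i][0]+225,ce[i][1]+150,.106))
E
python3 - <<'E'
from brass import *
go(.557,.109,.096,177.3); brass()
E
```

```text
t 44.7 pos [0.5579 0.1086 0.1279] psi 177.3 tilt 0.11 | wz -0.001 | after-turn shift mm [ 1.   0.4 31.9] | before [ 1.   0.4 31.9]
brass [266 134  25  16 264] [0.5001 0.1125 0.0955]
brass [135 206  41  38 271] [0.5369 0.0447 0.0955]
brass [153 216   4   3  10] [0.5379 0.042  0.0955]
brass [133 220   4   6   8] [0.5405 0.0298 0.0955]
brass [156 237   3   3   7] [0.5506 0.0411 0.0955]
brass [143 241  10   3  19] [0.553  0.0358 0.0955]
brass [145 273  39  23 177] [0.5764 0.0436 0.0955]
brass [146 279   3   8  14] [0.5794 0.03   0.0955]
brass [145 288   7  17  50] [0.5872 0.0292 0.0955]
brass [271 325  11   5  45] [0.6142 0.1059 0.0955]
scr [23  9  9  9 61] [0.5082 0.0994 0.106 ]
scr [74  9  9  9 63] [0.5095 0.1244 0.106 ]
scr [25 94  8  8 51] [0.5541 0.0968 0.106 ]
scr [72 95  8  8 52] [0.5557 0.1218 0.106 ]
scr [  0 108  19  49 228] [0.5739 0.0825 0.106 ]
scr [ 88 126  17  11  91] [0.575  0.1335 0.106 ]
```

Request:
servo_tool(commands="0 0 0 1 0.4 20 0.57; 0 0 0 0 0 11.5 0.57; 0 0 0 0 0 0 0.2; 0 0 0 0 0 0 0.2; 0 0 0 0 0 0 0.2")

```text
time_s: 45.4
eef_pos: [0.5562, 0.1096, 0.0957]
eef_rot: [0.0, 0.023, 1.0, 0.0]
wrist_force: [0.1, 0.3, -0.6]
opening: 0.405
grasp_force: 62.2
```

Request:
servo_tool(commands="0 0 0 0 0 0 0.2; 0 0 0 0 0 -4 0.2; 0 0 0 -5 0 0 0.2; 0 0 0 -5.5 0 0 0.2; 0 0 0 0 0 0 0.2")

```text
time_s: 46.02
eef_pos: [0.5669, 0.109, 0.0991]
eef_rot: [0.0, 0.023, 1.0, 0.0]
wrist_force: [-0.2, 0.9, -1.6]
opening: 0.399
grasp_force: 62.3
```

Run:
```python
from brass import *
go(.566,.1095,.096,177.3); brass()
```

```text
t 46.0 pos [0.5669 0.109  0.0991] psi 177.3 tilt 0.02 | wz 0.000 | after-turn shift mm [0.9 0.5 3.1] | before [0.9 0.5 3.1]
brass [263 148  31  20 455] [0.5124 0.1128 0.0955]
brass [110 208  46  44 355] [0.5373 0.0463 0.0955]
brass [104 212   6  15  34] [0.5368 0.031  0.0955]
brass [129 219   4   4  12] [0.5379 0.0424 0.0955]
brass [105 227   7  10  24] [0.5432 0.0302 0.0955]
brass [107 237   3   3   6] [0.5466 0.0295 0.0955]
brass [132 243   4   5  12] [0.5506 0.0414 0.0955]
brass [110 246   5   4  12] [0.5516 0.0307 0.0955]
brass [121 248   8   4  22] [0.5529 0.0367 0.0955]
brass [134 250   4   2   7] [0.5535 0.0417 0.0955]
brass [120 285  45  37 369] [0.5792 0.0394 0.0955]
brass [274 372   9   2  16] [0.6313 0.1071 0.0955]
scr [39 10  7  5 26] [0.5116 0.1082 0.106 ]
scr [61 10  7  5 26] [0.5121 0.1174 0.106 ]
scr [17 30 11 11 96] [0.5209 0.0995 0.106 ]
scr [ 79  30  11  11 101] [0.5221 0.1253 0.106 ]
scr [ 20 131  11  10  80] [0.5686 0.0971 0.106 ]
scr [ 77 131  10  10  80] [0.5698 0.1231 0.106 ]
scr [ 12 205   5   8  28] [0.611  0.0884 0.106 ]
scr [ 25 213   7   7  30] [0.6155 0.095  0.106 ]
scr [ 75 213   7   7  30] [0.617  0.1206 0.106 ]
```

Request:
servo_tool(commands="0 0 0 0.8 0 2 0.2; 0 0 0 0 0 1.5 0.2; 0 0 0 0 0 0 0.2; 0 0 0 0 0 0 0.55; 0 0 0 0 0 0 0.55")

```text
time_s: 46.7
eef_pos: [0.5658, 0.1091, 0.0959]
eef_rot: [0.0, 0.023, 1.0, 0.0]
wrist_force: [0.6, -0.9, -0.2]
opening: 0.552
grasp_force: 0.0
```

Request:
servo_tool(commands="0 0 0 0 0 -4 0.55; 0 0 0 0 0 -25 0.55; 0 0 0 0 0 0 0.55; 0 0 0 0 0 0 0.55")

```text
time_s: 47.2
eef_pos: [0.5653, 0.1091, 0.1243]
eef_rot: [-0.0, 0.023, 1.0, -0.0]
wrist_force: [0.9, 0.9, -1.0]
opening: 0.551
grasp_force: 0.0
```

Run:
```python
from brass import *
go(.566,.1095,.32,177.3); brass()
```

```text
t 47.2 pos [0.5653 0.1091 0.1243] psi 177.3 tilt 0.01 | wz 0.000 | after-turn shift mm [  -0.6    0.4 -195.7] | before [  -0.6    0.4 -195.7]
brass [266 140  26  16 303] [0.5101 0.1131 0.0955]
brass [128 196  44  39 304] [0.537  0.0442 0.0955]
brass [126 206   4   4   8] [0.5378 0.0299 0.0955]
brass [149 206   3   3   9] [0.5382 0.0423 0.0955]
brass [128 219   4   2   6] [0.5447 0.0296 0.0955]
brass [151 228   3   3   6] [0.5509 0.0412 0.0955]
brass [141 231   7   4  21] [0.5531 0.0364 0.0955]
brass [139 265  40  32 219] [0.5778 0.0435 0.0955]
brass [139 272   8  26  67] [0.5854 0.0294 0.0955]
brass [273 333  11   4  28] [0.624  0.1075 0.0955]
scr [23 16 10  9 65] [0.5183 0.1002 0.106 ]
scr [75 16  9  9 66] [0.5196 0.1252 0.106 ]
scr [ 26 102   8   8  53] [0.5644 0.0979 0.106 ]
scr [ 73 102   8   8  54] [0.5656 0.1229 0.106 ]
scr [ 72 169  26  16  54] [0.6144 0.126  0.106 ]
scr [ 14 179  26   7  61] [0.6139 0.0909 0.106 ]
```

Request:
servo_tool(commands="0 0 0 0 0 -55 0.55; 0 0 0 0 0 -60 0.55; 0 0 0 0 0 -60 0.55; 0 0 0 0 0 -35 0.45; 0 0 0.176 0 0 0 0.45")

```text
time_s: 47.88
eef_pos: [0.567, 0.1092, 0.338]
eef_rot: [0.003, 0.113, 0.994, 0.0]
wrist_force: [0.3, 0.4, -0.9]
opening: 0.449
grasp_force: 0.0
```

Request:
servo_tool(commands="0 0 0.176 0 0 0 0.45; 0 0 0.176 0 0 0 0.45; 0 0 0.176 0 0 0 0.45; 0 0 0.176 0 0 0 0.45; 0 0 0.176 0 0 0 0.45")

```text
time_s: 48.5
eef_pos: [0.5652, 0.1091, 0.3333]
eef_rot: [-0.001, 0.526, 0.85, -0.001]
wrist_force: [0.7, 0.2, -0.5]
opening: 0.449
grasp_force: 0.0
```

Request:
servo_tool(commands="0 0 0.176 0 0 0 0.45; 0 0 0.176 0 0 0 0.45; 0 0 0.177 0 0 0 0.45; 0 0 0 -38 34 0 0.45; 0 0 0 -38 34 0 0.45")

```text
time_s: 49.12
eef_pos: [0.6292, 0.0288, 0.3337]
eef_rot: [-0.0, 0.728, 0.686, -0.0]
wrist_force: [0.3, 1.2, -0.3]
opening: 0.45
grasp_force: 0.0
```

Request:
servo_tool(commands="0 0 0 -38 34 0 0.45; 0 0 0 -38 33 0 0.45; 0 0 0 0 0 0 0.45; 0 0 0 0 0 0 0.45")

```text
time_s: 49.62
eef_pos: [0.6905, -0.0506, 0.3331]
eef_rot: [-0.001, 0.728, 0.685, -0.001]
wrist_force: [0.7, -0.4, -0.4]
opening: 0.448
grasp_force: 0.0
```

Run:
```python
from mod import *
go(.691,-.0526,.247,86.5)
w=np.load('wf.npy',allow_pickle=True).item()
f=lambda u,v,z: at(w,u/1.25,v/1.25+70,z)
print(f(425,103,.097),f(425,147,.097))
```

```text
t 49.6 pos [ 0.6905 -0.0506  0.3331] psi 86.5 tilt 0.14 | wz -0.000 | after-turn shift mm [-2.   0.6 86.1] | before [-2.1  0.8 86.1]
[0.5437 0.037  0.097 ] [0.5863 0.0373 0.097 ]
```

Request:
servo_tool(commands="0 0 0 -2 0.5 50 0.45; 0 0 0 0 0 36 0.45; 0 0 0 0 0 0 0.45; 0 0 0 0 0 0 0; 0 0 0 0 0 0 0")

```text
time_s: 50.25
eef_pos: [0.6899, -0.0521, 0.2515]
eef_rot: [-0.001, 0.728, 0.686, -0.001]
wrist_force: [-11.8, 1.8, 4.5]
opening: 0.114
grasp_force: 58.6
```

Request:
servo_tool(commands="0 0 0 0 0 0 0; 0 0 0 0 0 0 0")

```text
time_s: 50.5
eef_pos: [0.6899, -0.0522, 0.2515]
eef_rot: [-0.001, 0.728, 0.686, -0.001]
wrist_force: [-11.2, 1.1, 5.1]
opening: 0.116
grasp_force: 58.8
```

Run:
```python
import numpy as np
a=np.linspace(2.199,.345,17)
y=-np.diff(166*np.cos(a)); z=-np.diff(166*np.sin(a))
for i in range(16): print('0 0 0 0 %.1f %.1f 0'%(y[i],z[i]))
```

```text
0 0 0 0 -16.2 -10.4 0
0 0 0 0 -17.3 -8.4 0
0 0 0 0 -18.1 -6.4 0
0 0 0 0 -18.7 -4.2 0
0 0 0 0 -19.1 -2.0 0
0 0 0 0 -19.2 0.2 0
0 0 0 0 -19.1 2.4 0
0 0 0 0 -18.7 4.6 0
0 0 0 0 -18.0 6.7 0
0 0 0 0 -17.1 8.8 0
0 0 0 0 -16.0 10.7 0
0 0 0 0 -14.6 12.4 0
0 0 0 0 -13.1 14.1 0
0 0 0 0 -11.4 15.5 0
0 0 0 0 -9.5 16.7 0
0 0 0 0 -7.5 17.7 0
```

Request:
servo_tool(commands="0 0 0 0 -16 -10.5 0; 0 0 0 0 -17.5 -8.5 0; 0 0 0 0 -18 -6.5 0; 0 0 0 0 -18.5 -4 0; 0 0 0 0 -19 -2 0")

```text
time_s: 51.12
eef_pos: [0.6058, -0.0479, 0.2852]
eef_rot: [0.005, 0.728, 0.685, 0.004]
wrist_force: [8.0, -1.2, 1.3]
opening: 0.112
grasp_force: 58.5
```

Request:
servo_tool(commands="0 0 0 0 -19 0 0; 0 0 0 0 -19 2.5 0; 0 0 0 0 -18.5 4.5 0; 0 0 0 0 -18 6.5 0; 0 0 0 0 -17 9 0")

```text
time_s: 51.75
eef_pos: [0.5146, -0.0432, 0.2649]
eef_rot: [0.006, 0.728, 0.685, 0.003]
wrist_force: [4.1, -1.2, 6.1]
opening: 0.116
grasp_force: 63.3
```

Request:
servo_tool(commands="0 0 0 0 -16 10.5 0; 0 0 0 0 -14.5 12.5 0; 0 0 0 0 -13 14 0; 0 0 0 0 -11.5 15.5 0")

```text
time_s: 52.25
eef_pos: [0.4559, -0.0401, 0.2094]
eef_rot: [0.002, 0.728, 0.686, -0.001]
wrist_force: [-13.5, -5.0, 16.2]
opening: 0.115
grasp_force: 69.5
```

Request:
servo_tool(commands="0 0 0 0 -9.5 16.5 0; 0 0 0 0 -6.5 15 0; 0 0 0 0 0 0 0")

```text
time_s: 52.62
eef_pos: [0.4379, -0.0391, 0.1743]
eef_rot: [-0.0, 0.728, 0.686, -0.003]
wrist_force: [-13.3, -7.2, 1.7]
opening: 0.112
grasp_force: 70.5
```

Nearly shut; press down gently to find the stop.

Request:
servo_tool(commands="0 0 0 0 -0.5 3 0; 0 0 0 0 0 0 0")

```text
time_s: 52.88
eef_pos: [0.4371, -0.039, 0.1719]
eef_rot: [-0.001, 0.728, 0.686, -0.004]
wrist_force: [-18.5, -7.7, 6.3]
opening: 0.113
grasp_force: 71.2
```

Request:
servo_tool(commands="0 0 0 0 -0.5 2 0; 0 0 0 0 0 0 0")

```text
time_s: 53.12
eef_pos: [0.4368, -0.039, 0.1707]
eef_rot: [-0.001, 0.728, 0.686, -0.004]
wrist_force: [-20.0, -6.3, 13.7]
opening: 0.109
grasp_force: 72.0
```

Request:
servo_tool(commands="0 0 0 0 0 2 0; 0 0 0 0 0 0 0")

```text
time_s: 53.38
eef_pos: [0.4368, -0.0391, 0.1705]
eef_rot: [-0.001, 0.728, 0.686, -0.004]
wrist_force: [-28.6, -4.2, 30.3]
opening: 0.11
grasp_force: 73.7
```

Request:
servo_tool(commands="0 0 0 0 1 -1 0; 0 0 0 0 0 0 0.4; 0 0 0 0 0 0 0.4; 0 0 0 0 0 0 0.4; 0 0 0 0 0 -20 0.4")

```text
time_s: 54.0
eef_pos: [0.4396, -0.0371, 0.1869]
eef_rot: [-0.001, 0.728, 0.685, -0.001]
wrist_force: [0.5, -0.4, -0.6]
opening: 0.396
grasp_force: 0.0
```

Request:
servo_tool(commands="0 0 0 0 0 -50 0.4; 0 0 0 0 0 -60 0.4; 0 0 0 0 -40 -50 0.4; 0 0 0 0 0 0 0.4; 0 0 0 0 0 0 0.4")

```text
time_s: 54.62
eef_pos: [0.4015, -0.0351, 0.3461]
eef_rot: [0.0, 0.728, 0.685, 0.0]
wrist_force: [0.2, 0.7, -0.9]
opening: 0.404
grasp_force: 0.0
```

Run:
```python
from mod import *
go(.44,-.04,.17,86.5)
c=calibration('wrist'); im=camera('wrist'); cv2.imwrite('pics/w20.png',im)
# project shut bar ends (expected) and q=0.05 
e=np.array([.9989,-.0476]); n=np.array([.0476,.9989]); ax=np.array([.5935,-.0405])
b,g,r=[im[...,i].astype(int) for i in range(3)]
for q in (0,.03,.06):
    for s in (-.065,0,.065):
        P=ax-.166*np.cos(.349+q)*e+s*n; print(q,s,px(c,[*P,.13+.166*np.sin(.349+q)]).round(1))
print('blue visible', int(((b-r>45)&(np.indices(b.shape)[0]<260)).sum()))
```

```text
t 54.6 pos [ 0.4015 -0.0351  0.3461] psi 86.5 tilt 0.03 | wz 0.000 | after-turn shift mm [ -2.6  38.8 176.1] | before [ -2.6  38.7 176.2]
0 -0.065 [316.1 247.5]
0 0 [317.7 183.5]
0 0.065 [319.3 110.9]
0.03 -0.065 [318.4 249.5]
0.03 0 [320.2 184.7]
0.03 0.065 [322.  111.1]
0.06 -0.065 [321.  251.5]
0.06 0 [322.9 186. ]
0.06 0.065 [324.9 111.3]
blue visible 0
```

Run:
```python
from mod import *
g=cv2.imread('pics/w20.png',0)
for v in (140,184,220): print(v,g[v,300:345].tolist())
```

```text
140 [112, 123, 152, 185, 193, 192, 187, 188, 195, 187, 156, 125, 116, 137, 159, 170, 190, 203, 203, 198, 187, 175, 152, 131, 100, 76, 72, 78, 76, 73, 79, 78, 75, 76, 74, 68, 75, 75, 79, 113, 167, 190, 211, 200, 148]
184 [123, 151, 185, 198, 192, 194, 190, 194, 190, 166, 120, 92, 92, 100, 108, 118, 118, 119, 121, 125, 122, 108, 89, 76, 72, 67, 79, 75, 79, 81, 75, 68, 74, 77, 72, 72, 79, 112, 162, 209, 217, 193, 119, 42, 24]
220 [194, 186, 186, 191, 189, 190, 193, 187, 178, 145, 128, 135, 161, 172, 186, 188, 189, 179, 179, 165, 146, 116, 88, 72, 77, 78, 80, 76, 79, 77, 74, 75, 77, 69, 72, 92, 144, 194, 220, 202, 142, 69, 27, 24, 25]
```

The pull bar sits at the shut position in the picture and I felt the stop when closing, so I'm handing in.

```bash
python3 -c "
from bench import *
print(hand_in())"
```

```text
the job is handed in; nothing more can be done
None
```

I handed the job in at about 55 s of robot time: the spent canister stands in the pan, the fresh one is in the round nest, the one board and two housings lie in their nests, and the door is shut to its stop. The +y housing had shifted about 10 mm within its nest and I re-centred it; no verdict came back.

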